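# Unplug the spent lamp module and send it up the returns ramp

### The arm

A 7-joint arm with a two-finger parallel gripper is mounted at the origin on the work surface. World frame = base frame: x ahead of the robot, y to its left, z up, the work surface at z = 0. Lengths are in mm, angles in degrees, forces in N, time in s.
With the tool pointing down it reaches from about 425 to 875 mm from the base axis. Payload 9.9 kg.
Tool frame: the origin (TCP) lies at the very end of the fingers, on their centre line; the grasp point (between the pads) lies 19 mm behind it (robot.tcp_to_grasp is the z of the grasp point in the tool frame, in mm); z points along the fingers, x is the direction in which the jaws open and shut, and the axes are right-handed (so a half turn about z gives the same grasp; the last joint's range is limited). The gripper opens to 85 mm and grips with 20 to 120 N. Pads are 22 mm wide; open, the fingers measure 114 mm over their backs; the gripper's body (76 mm by 85 mm) begins 54 mm behind the grasp point. The pads swing forward as they close: fully open they stand 13 mm farther back than shut.
Start: joints at [60.172, 32.985, 1.427, 82.34, -0.859, 64.687, -3.237], TCP at [285.558, -611.625, 231.289] pointing down, gripper open.
Joint ranges: [-157.87, 157.87], [-19.46, 123.44], [-87.15, 90], [11.01, 140.99], [-62.26, 242.26], [9.8, 113.94], [-161.44, 161.44]. Speed limits (degrees/s): [127.2, 127.2, 172.46, 172.46, 180, 180, 180].

### API

Orientations are given as a 3x3 rotation matrix whose columns are the frame's x, y, z axes.
In Python, from cell import robot, cams, finder gives the robot as it stands.
- The arm moves only by the shell command python3 -m creep 'ROWS' [FORCE]. ROWS is JSON, a list of rows, each a list of 7 numbers: the shift along the tool's x, y, z in m, then the turn, a rotation vector about the tool's x, y, z in rad, then the opening, from 0 (shut) to 1 (fully open). A call has 1 to 20 rows; each row is the pose to reach, as a shift and turn from the pose measured when the call began, along the tool's axes at that moment; what a row does not reach only later rows make up. A row lasts 1/10 s, in which the tool goes at most 50 mm and 8.59 degrees, less where a joint would pass 70% of its speed; a pose out of reach is approached as far as the arm can. A call with a gripper value outside its range is refused whole. The fingers move at their own pace and stop on an object; FORCE is the grip in N (left out, the last holds). Time passes only in rows, so rows that repeat a pose let the fingers close. It gives the time, the measured TCP pose, the force and the opening at its end, in the units of the state.
- robot.get_state(): the state, without advancing time (a new reading comes with each control period).
- cams.get_image(name): name is "scene" or "side" or "wrist"; returns (picture, depth): 480x640x3 uint8, red, green, blue; 480x640 float32, mm along the optical axis (not along the pixel's ray), 0 where there is no reading.
- cams.camera_info(name): a dict with "camera_matrix" (3x3 intrinsics, pixels), "dist_coeffs" ([k1, k2, p1, p2, k3] as OpenCV has them; the pictures are not rectified), "R" (3x3) and "t" (3): a world point X has camera coordinates R X + t. Camera axes: x right, y down, z forward; pixel columns grow to the right and rows downward; lengths in mm; the calibration is good to about 2 mm. A picture is of the moment at which its call begins: read the wrist's pose just before it. camera_info takes no time and is no camera call; for the wrist camera it gives the pose at the moment of the call.
- robot.finish_job(): hands the job in, once; it reports no verdict.
Trained networks look in the newest picture that a camera, given by its name, has taken for a name from the list of things; names that differ only in an ending like _2 or _b are one class to them, and where a whole thing is asked for, a point or a joint stands for the part that bears it (a point fixed in the world has none). Each returns a list of dicts, best first, with "confidence" (0 to 1); they miss things now and then, are a little off and sometimes report something else, mostly with a low value. They report only what shows in the picture. A call takes as long as a camera call.
- finder.find_in(thing, camera): "box" ([left, top, right, bottom] in pixels, round what is visible of it).
The state is a dict: "t": time; "joint_positions": joint angles; "dq": joint speeds; "joint_torque": joint torques, N m; "tool_pos": TCP position; "orientation": TCP orientation; "contact_force": force on the tool from outside, world axes, zero at the start; "wrist_torque": the same for the moment, N m; "width": opening from 0.0 (shut) to 1.0 (fully open).
Only numpy, scipy, OpenCV 4.12 (cv2) and the standard library are available. Lean on these libraries where they do the work, as an engineer would, in place of code of your own. Each camera call takes 0.05 s, during which the arm holds its last target.

### The job

The lamp module in the microscope's power console has failed: rock it gently on its tight pins, leaning it first towards its amber side and then over towards its green side, until it rises free of the socket. Stand it upright in the middle of the orange tote without dropping it, then push the tote up the little ramp until its rear edge drops behind the lip, and let go. Leave everything else on the bench where it is.

Things in the scene. Friction and masses are not known exactly. Their poses are not given: they have to be found in the camera images.
- console: Cream power console, fixed, 138 mm deep (x) x 200 mm wide (y), 49 mm high in front and 113 mm at the back; its top panel slopes 25 degrees, facing up and towards the robot (its -x side). Origin: on its underside, midway across, 8 mm behind its front edge; z up.
- socket: Black socket collar, 67 x 104 mm, 18 mm high, on the console's panel. Origin: centre of the socket floor, on the panel, where the module's pin blades rest. z points out of the panel, 25 degrees from vertical and leaning to the robot (the way the module comes out); x up the slope; y across, to the amber mark (green mark at -y). Plugged in, the module has this same pose.
- module: Lamp module, 0.3 kg: grey box 60 (x) x 80 (y) x 50 mm, amber stripe on its +y side, green on -y, on two brass pin blades 50 mm long (x), 6 thick, 22 tall, outer faces at y = +-34 mm. Dark blue grip rib on top, 44 long (x), 22 thick (y), 34 tall. Origin: midway between the blades' feet; box z = 22 to 72, rib 72 to 106 mm; z out through the rib. Stands upright on its blades.
- module_top (a point): Centre of the top of the module's grip rib (module z = 106 mm); axes as the module's. Pins have play: the module can lean 8 to 12 degrees about the foot of the blade it leans towards.
- clip_amber (a joint): Sprung clip in the socket beside the blade at +y; 0 m = at rest, up to 0.006 m pushed outward. It snaps under two saw teeth on the blade, so a side that has risen stays up: the first tooth is past when that blade has risen about 7 mm (it settles back 1 mm), the second about 13 mm; free of the collar at 22 mm. One side takes about 12 N past a tooth, a straight pull twice that.
- clip_green (a joint): The same sprung clip beside the blade at -y.
- tote: Open tote of slick orange plastic, 104 (x) x 124 (y) x 55 mm high, walls and floor 4 mm, 0.2 kg empty. Origin: centre of its underside; x points up the ramp; its rear wall is at x = -52 mm. It starts on the table between the ramp's rails, just before the ramp. As it tips over the crest its rear rises up to about 25 mm, so a pushing fingertip should rise with it.
- ramp: Fixed ramp with blue side rails, 132 mm apart, 30 high, x = -185 to 130 mm. Origin: on the table under the crest, midway between the rails; x up the ramp, away from the robot. Incline from x = -60 (table level) to the crest, 18 mm high at x = 0; behind it the floor drops 8 mm to a level bed 10 mm above the table, ending at a stop at x = 124. Parked, the tote lies flat on the bed, its origin at x = 52 to 72.
- reagent: Bystander: amber bottle, 56 mm across, 120 mm tall. Origin on its underside; leave it alone.
- petri: Bystander: flat glass dish, 88 mm across, 18 mm high. Origin on its underside; leave it alone.
- driver: Bystander: screwdriver lying down, 160 mm long; leave it alone.
- beaker: Bystander: glass beaker, 70 mm across, 90 mm tall. Origin on its underside; leave it alone.
- slidebox: Bystander: blue and white slide box, 100 x 85 x 30 mm. Origin on its underside; leave it alone.
- jar: Bystander: glass jar, 64 mm across, 75 mm tall. Origin on its underside; leave it alone.
- stainrack: Bystander: white divided tray, 90 x 80 x 45 mm. Origin on its underside; leave it alone.

How it is judged:
By the outcome, as a careful person would: the job done as asked, in the order asked, and still so for the second after the job is handed in, with the robot touching nothing.
It also fails if it takes over 72 s, if anything falls off the work surface, if the arm or the gripper's body presses on something with over 40 N, if the wrist force passes 120 N, or if a joint passes its speed limit or range.

## Working session

There is one attempt and no reset: what is moved stays moved. The work goes in short steps, Python scripts to look and compute and a shell command to move; the robot and the scene stay as the last step left them, time stands still between calls to the robot, and variables do not carry over. Pictures are saved under pics/ and viewed, and the job is handed in when it is done.

```bash
ls; mkdir -p pics
python3 - <<'E'
from cell import robot,cams,finder
import cv2
print(robot.get_state())
for n in ["scene","side","wrist"]:
    im,d=cams.get_image(n); cv2.imwrite(f"pics/{n}0.png",im[:,:,::-1])
    i=cams.camera_info(n); print(n,i)
    if n!="wrist":
      for th in ["console","socket","module","module_top","tote","ramp"]:
        print(th,[(r['box'],r['confidence']) for r in finder.find_in(th,n)[:2]])
E
```

```text
pics
{'t': 0.0, 'joint_positions': array([60.17251442, 33.0335259 ,  1.42373291, 82.38497963, -0.86091175,
       64.68571476, -3.23555043]), 'dq': array([-0.0747366 ,  0.02253533,  0.0062599 ,  0.04821971, -0.02526028,
       -0.0229496 ,  0.02127124]), 'joint_torque': array([ 8.39316199e-04, -7.65776968e+01,  2.25054905e+00, -2.85979056e+01,
        1.53437461e-02,  1.26679082e-02,  1.01494322e-05]), 'tool_pos': array([ 285.37234545, -611.22663811,  230.44154859]), 'orientation': array([[ 4.23074248e-01, -9.06094707e-01, -7.49738946e-04],
       [-9.06093545e-01, -4.23074908e-01,  1.45245157e-03],
       [-1.63325441e-03,  6.48387650e-05, -9.99998664e-01]]), 'contact_force': array([ 0.22064558, -0.21669551,  0.02548544]), 'wrist_torque': array([0.04033088, 0.00730564, 0.02309164]), 'width': 1.000227811392143}
scene {'camera_matrix': array([[435.73356394,   0.        , 317.38743846],
       [  0.        , 435.73356394, 243.65811607],
       [  0.        ,   0.        ,   1.        ]]), 'dist_coeffs': array([-0.08579391,  0.        ,  0.        ,  0.        ,  0.        ]), 'R': arra
[... 1311 characters left out ...]
 261.1, 339.5], 0.16)]
tote [([358.9, 203.8, 400.0, 243.5], 0.82), ([205.4, 267.6, 298.4, 376.7], 0.22)]
ramp [([284.1, 198.3, 403.8, 254.2], 0.59), ([373.8, 167.7, 411.5, 201.7], 0.46)]
wrist {'camera_matrix': array([[415.97228438,   0.        , 316.60440224],
       [  0.        , 415.97228438, 239.93738328],
       [  0.        ,   0.        ,   1.        ]]), 'dist_coeffs': array([-0.07891961,  0.        ,  0.        ,  0.        ,  0.        ]), 'R': array([[ 4.23127105e-01, -9.06070322e-01,  1.54272547e-04],
       [-8.56474270e-01, -3.99910601e-01,  3.26379130e-01],
       [-2.95660748e-01, -1.38231987e-01, -9.45238933e-01]]), 't': array([-674.31121855,  -41.38169245,  379.80518543])}
```

View pics/scene0.png

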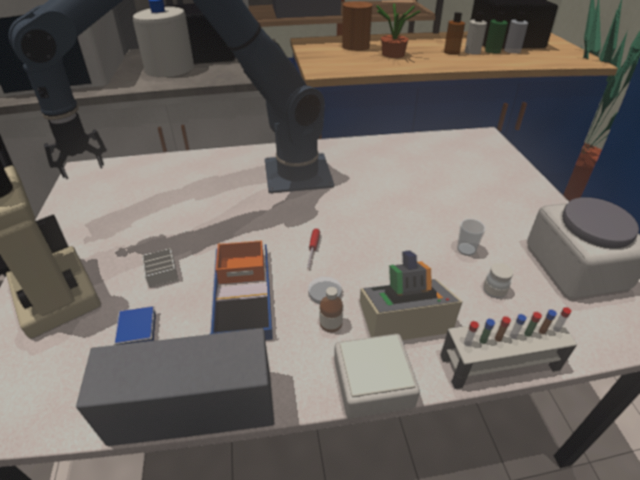

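View pics/side0.png

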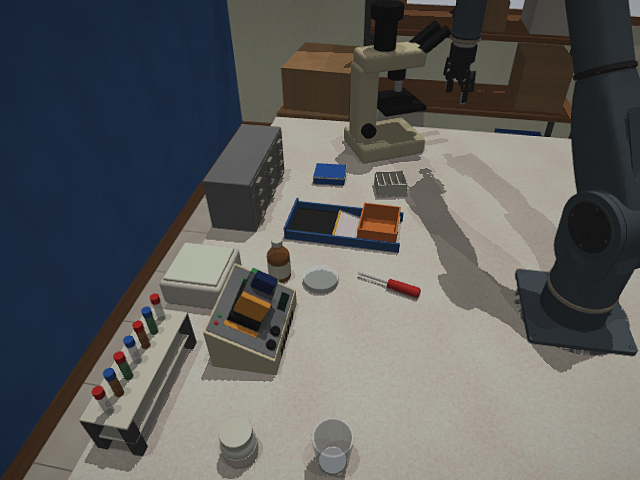

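View pics/wrist0.png

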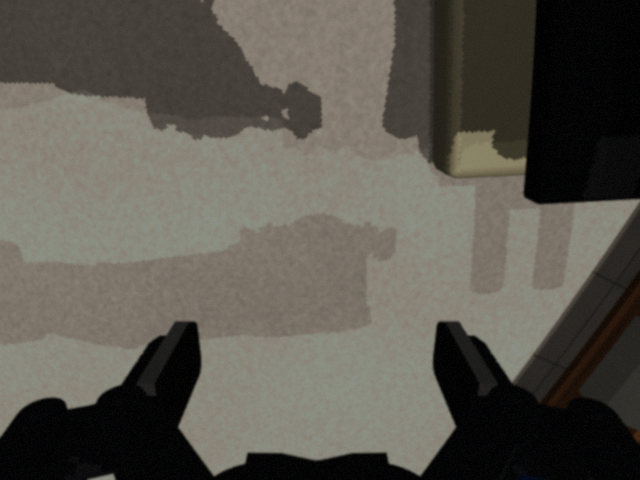

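The scene view shows the console with the module at about (410,285) and the tote at (240,262). The side view shows them at (250,305) and (380,222). I'll use depth for positions.

```bash
cat > h.py <<'E'
import numpy as np, cv2
from cell import robot,cams,finder
def cloud(n):
    i=cams.camera_info(n)
    im,d=cams.get_image(n)
    K=np.array(i['camera_matrix']);R=np.array(i['R']);t=np.array(i['t'])
    v,u=np.mgrid[0:480,0:640]
    p=cv2.undistortPoints(np.stack([u,v],-1).reshape(-1,1,2).astype(np.float64),K,np.array(i['dist_coeffs'])).reshape(480,640,2)
    c=np.dstack([p*d[...,None],d])
    P=(c-t)@R
    P[d<=0]=np.nan
    return im,P
def proj(X,n,i=None):
    i=i or cams.camera_info(n)
    r,_=cv2.Rodrigues(np.array(i['R']))
    return cv2.projectPoints(np.atleast_2d(X).astype(float),r,np.array(i['t']),np.array(i['camera_matrix']),np.array(i['dist_coeffs']))[0].reshape(-1,2)
def topdown(im,P,x0,x1,y0,y1,s,fn,zmin=-20,zmax=400):
    # rows: x from x1 (top) down; columns: y from y1 (left) to y0
    W=int((y1-y0)*s);H=int((x1-x0)*s);o=np.zeros((H,W,3),np.uint8)
    q=P.reshape(-1,3);c=im.reshape(-1,3)
    ok=np.isfinite(q).all(1);q=q[ok];c=c[ok]
    k=(q[:,2]>zmin)&(q[:,2]<zmax);q=q[k];c=c[k]
    a=np.argsort(q[:,2]);q=q[a];c=c[a]
    r=((x1-q[:,0])*s).astype(int);w=((y1-q[:,1])*s).astype(int)
    k=(r>=0)&(r<H)&(w>=0)&(w<W)
    for dr in (0,1):
        for dc in (0,1):
            o[np.clip(r[k]+dr,0,H-1),np.clip(w[k]+dc,0,W-1)]=c[k][:,::-1]
    cv2.imwrite(fn,o)
E
python3 - <<'E'
from h import *
clouds={}
for n in ["scene","side"]:
    im,P=cloud(n); np.savez(f"{n}0.npz",im=im,P=P)
    topdown(im,P,350,950,-500,300,1,f"pics/top_{n}0.png")
    hsv=cv2.cvtColor(im,cv2.COLOR_RGB2HSV)
    m=(np.isfinite(P).all(-1))&(P[...,0]>350)&(P[...,0]<950)&(abs(P[...,1])<450)
    tab=m&(abs(P[...,2])<15); print(n,'table z',np.median(P[tab][:,2]))
    o=m&(hsv[...,0]>3)&(hsv[...,0]<26)&(hsv[...,1]>150)&(P[...,2]>5)
    N,l,st,ce=cv2.connectedComponentsWithStats(o.astype(np.uint8))
    for k in range(1,N):
        if st[k,4]>25:
            q=P[l==k]; print('orange',ce[k],st[k,4],np.percentile(q,3,0).round(),np.percentile(q,97,0).round())
    o=m&(hsv[...,0]>100)&(hsv[...,0]<130)&(hsv[...,1]>110)&(P[...,2]>5)
    N,l,st,ce=cv2.connectedComponentsWithStats(o.astype(np.uint8))
    for k in range(1,N):
        if st[k,4]>25:
            q=P[l==k]; print('blue',ce[k],st[k,4],np.percentile(q,3,0).round(),np.percentile(q,97,0).round())
E
```

```text
scene table z 1.5605868167035688
orange [243.55149502 262.35880399] 301 [ 431. -262.    5.] [ 527. -154.   59.]
blue [147.19251337 323.45454545] 187 [ 613. -450.   29.] [ 700. -434.   34.]
blue [551.67857143 312.92857143] 28 [876. 422. 163.] [887. 435. 167.]
blue [521.51724138 317.65517241] 29 [875. 353. 164.] [888. 364. 169.]
blue [490.05714286 322.34285714] 35 [876. 282. 163.] [888. 295. 167.]
side table z -0.8566092306851875
orange [378.4        220.99791667] 960 [ 426. -276.    8.] [ 525. -149.   55.]
orange [336.37254902 222.19607843] 51 [ 591. -276.   11.] [ 598. -170.   18.]
orange [278.30708661 256.59448819] 254 [679.  -6.  63.] [724.  26.  96.]
orange [251.37087087 306.46846847] 666 [665. 212. 100.] [728. 226. 159.]
orange [240.41242938 328.14124294] 177 [688. 237.  72.] [749. 249. 100.]
orange [145.   343.25] 40 [871. 325. 104.] [883. 334. 132.]
orange [118.44444444 389.46296296] 54 [872. 426. 100.] [882. 438. 140.]
blue [327.69072165 175.35051546] 97 [ 610. -449.   25.] [ 700. -432.   32.]
blue [328.97674419 181.09302326] 129 [ 606. -438.    6.] [ 698. -427.   22.]
blue [332.53851262 228.52058433] 1506 [ 430. -286.    6.] [ 724. -138.   38.]
blue [263.67027027 282.02162162] 370 [656. 176. 152.] [697. 196. 187.]
blue [146.39784946 312.06451613] 93 [871. 284. 152.] [887. 299. 165.]
blue [128.88349515 341.11650485] 103 [872. 353. 152.] [888. 369. 164.]
blue [109.16935484 374.11290323] 124 [871. 423. 151.] [887. 439. 165.]
```

View pics/top_scene0.png

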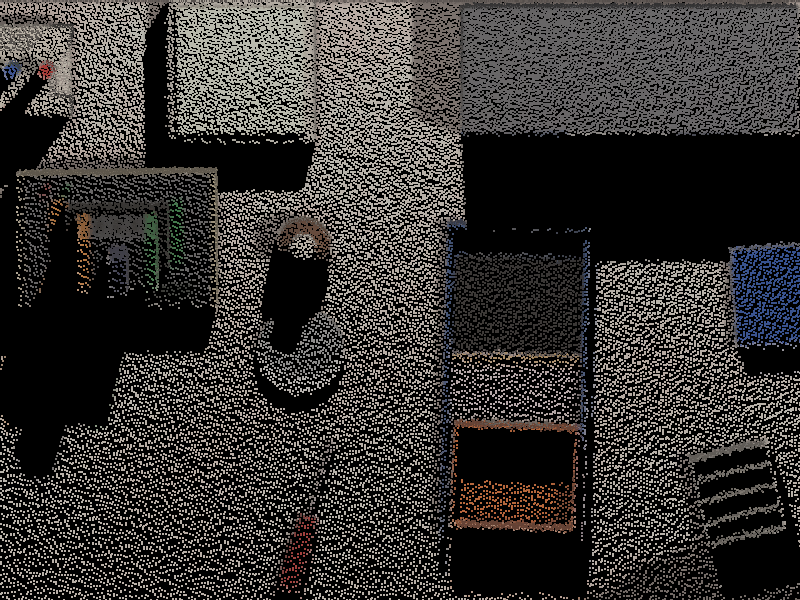

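View pics/top_side0.png

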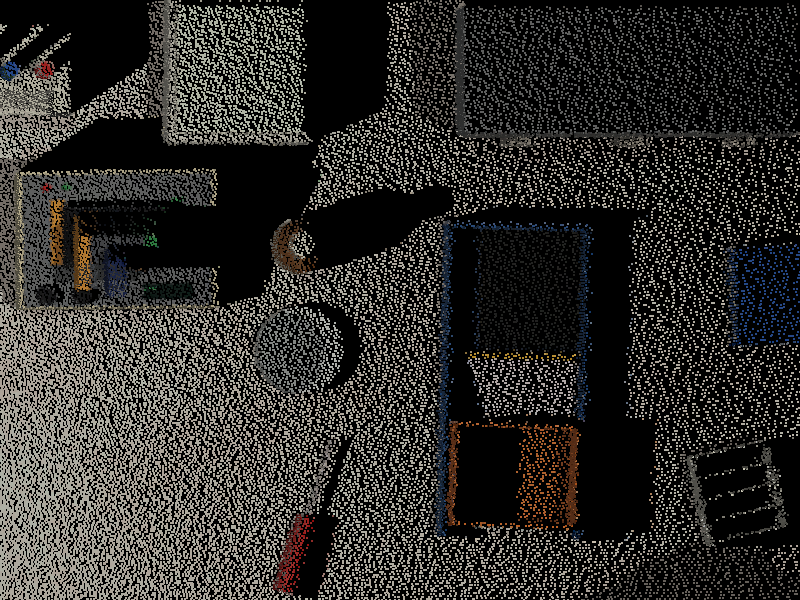

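```bash
cat > fit.py <<'E'
from h import *
from scipy.optimize import least_squares
from scipy.spatial.transform import Rotation as Ro
def box(p,lo,hi):
    lo=np.array(lo,float);hi=np.array(hi,float);q=abs(p-(lo+hi)/2)-(hi-lo)/2
    return np.linalg.norm(np.maximum(q,0),axis=1)+np.minimum(q.max(1),0)
def modsdf(p):
    return np.minimum.reduce([box(p,[-30,-40,22],[30,40,72]),box(p,[-22,-11,72],[22,11,106])])
def sock(p):
    return np.minimum.reduce([modsdf(p),box(p,[-33.5,-52,-3],[33.5,52,18]),abs(p[:,2])])
def totesdf(p):
    return np.minimum.reduce([box(p,[-52,-62,0],[52,62,4]),box(p,[-52,-62,0],[-48,62,55]),box(p,[48,-62,0],[52,62,55]),box(p,[-52,-62,0],[52,-58,55]),box(p,[-52,58,0],[52,62,55])])
TILT=np.array([0,-25,0])
def Rs(yaw,tilt=-25): return (Ro.from_euler('z',yaw,degrees=True)*Ro.from_euler('y',tilt,degrees=True)).as_matrix()
def fit(P,sdf,x0,tilt,reg,it=4,free6=False):
    x=np.array(x0,float)
    for k in range(it):
        q=(P-x[:3])@Rs(x[3],tilt)
        s=reg(q)&(abs(sdf(q))<[25,15,8,6][k])
        Q=P[s]
        f=lambda x:sdf((Q-x[:3])@Rs(x[3],tilt))
        r=least_squares(f,x,loss='soft_l1',f_scale=1.5,x_scale=[1,1,1,1]);x=r.x
    return x,len(Q),np.median(abs(f(x)))
sreg=lambda q:(abs(q[:,0])<45)&(abs(q[:,1])<62)&(q[:,2]>-6)&(q[:,2]<115)
treg=lambda q:(abs(q[:,0])<58)&(abs(q[:,1])<64)&(q[:,2]>2)&(q[:,2]<65)
E
python3 - <<'E'
from fit import *
A={}
for n in ["scene","side"]:
    P=np.load(n+"0.npz")['P'].reshape(-1,3);A[n]=P[np.isfinite(P).all(1)]
A["both"]=np.vstack(list(A.values()))
for n,P in A.items():
    print(n,[np.round(v,2) for v in fit(P,sock,[720,182,80,0],-25,sreg)],[np.round(v,2) for v in fit(P,totesdf,[476,-212,0,-1.5],0,treg)])
E
```

```text
scene [array([7.1751e+02, 1.8387e+02, 8.6520e+01, 3.6000e-01]), np.int64(2000), np.float64(0.92)] [array([ 475.04, -211.12,    2.21,   -1.76]), np.int64(1743), np.float64(0.93)]
side [array([7.1876e+02, 1.8437e+02, 8.4020e+01, 7.0000e-01]), np.int64(2427), np.float64(0.91)] [array([ 474.95, -211.37,   -1.04,   -2.52]), np.int64(1298), np.float64(0.89)]
both [array([ 7.1837e+02,  1.8394e+02,  8.4900e+01, -3.0000e-02]), np.int64(4424), np.float64(1.11)] [array([ 474.95, -211.41,    1.96,   -2.24]), np.int64(2802), np.float64(0.94)]
```

```bash
cat > go.py <<'E'
from fit import *
def delta(T,R,verbose=True):
    s=robot.get_state();p=np.array(s['tool_pos']);O=np.array(s['orientation'])
    d=O.T@(np.array(T)-p)/1000; w=Ro.from_matrix(O.T@R).as_rotvec()
    print('t',round(s['t'],2),'tcp',p.round(1),'shift',d.round(4),'turn',w.round(4),'F',np.round(s['contact_force'],1),'w',round(s['width'],3)); return d,w
# tool rotation for a thing frame M: tool x=+y, y=+x, z=-z
def toolR(M): return np.column_stack([M[:,1],M[:,0],-M[:,2]])
E
python3 - <<'E'
from go import *
M=Rs(0.3);o=np.array([718.3,184,85])
delta(o+M@[0,0,185],toolR(M))
delta([285,-611,300],np.array(robot.get_state()['orientation']))
delta([560,-150,330],toolR(Rs(0,-12))@Ro.from_euler('z',60,degrees=True).as_matrix())
E
```

```text
t 0.85 tcp [ 285.6 -611.6  231.3] shift [-0.5705 -0.6577 -0.0213] turn [-0.129   0.5881 -2.6529] F [-1.1  0.6  0.2] w 1.0
t 0.85 tcp [ 285.6 -611.6  231.3] shift [-0.0008  0.0003 -0.0687] turn [0. 0. 0.] F [-1.1  0.6  0.2] w 1.0
t 0.85 tcp [ 285.6 -611.6  231.3] shift [-0.3022 -0.4439 -0.0987] turn [ 0.0707  0.2245 -1.6509] F [-1.1  0.6  0.2] w 1.0
```

```bash
python3 -m creep '[[-0.01,-0.015,-0.02,0,0.01,-0.08,1],[-0.03,-0.045,-0.05,0,0.03,-0.2,1],[-0.06,-0.085,-0.08,0.01,0.05,-0.34,1],[-0.09,-0.125,-0.1,0.02,0.08,-0.48,1],[-0.12,-0.165,-0.1,0.03,0.11,-0.62,1],[-0.15,-0.205,-0.1,0.03,0.14,-0.76,1],[-0.18,-0.245,-0.1,0.04,0.17,-0.9,1],[-0.21,-0.285,-0.1,0.04,0.19,-1.04,1],[-0.24,-0.33,-0.1,0.05,0.2,-1.18,1],[-0.27,-0.375,-0.1,0.05,0.22,-1.32,1],[-0.3,-0.415,-0.1,0.03,0.26,-1.46,1],[-0.33,-0.455,-0.09,0.01,0.3,-1.6,1],[-0.36,-0.49,-0.08,0,0.33,-1.74,1],[-0.39,-0.52,-0.07,-0.02,0.37,-1.88,1],[-0.43,-0.55,-0.06,-0.05,0.42,-2.02,1],[-0.47,-0.58,-0.05,-0.07,0.46,-2.16,1],[-0.51,-0.61,-0.04,-0.09,0.5,-2.3,1],[-0.54,-0.635,-0.03,-0.11,0.54,-2.44,1],[-0.56,-0.65,-0.025,-0.125,0.57,-2.56,1],[-0.5705,-0.6577,-0.0213,-0.129,0.588,-2.653,1]]'
python3 - <<'E'
from go import *
M=Rs(0.3);o=np.array([718.3,184,85])
delta(o+M@[0,0,185],toolR(M))
print(robot.get_state()['joint_positions'].round())
im,d=cams.get_image('wrist');cv2.imwrite('pics/w1.png',im[:,:,::-1])
E
```

```text
t: 2.85
tool_pos: [639.6, 188.1, 252.1]
orientation: [[-0.015, 0.906, 0.422], [1.0, 0.014, 0.006], [0.0, 0.422, -0.906]]
contact_force: [-0.0, -0.5, 0.2]
width: 0.999
t 2.85 tcp [639.6 188.1 252.1] shift [-0.0046  0.0007 -0.0004] turn [-0.0002 -0.0043  0.0088] F [-0.  -0.5  0.2] w 0.999
[  1.  24. -38. 106.  44.  41.  28.]
```

View pics/w1.png

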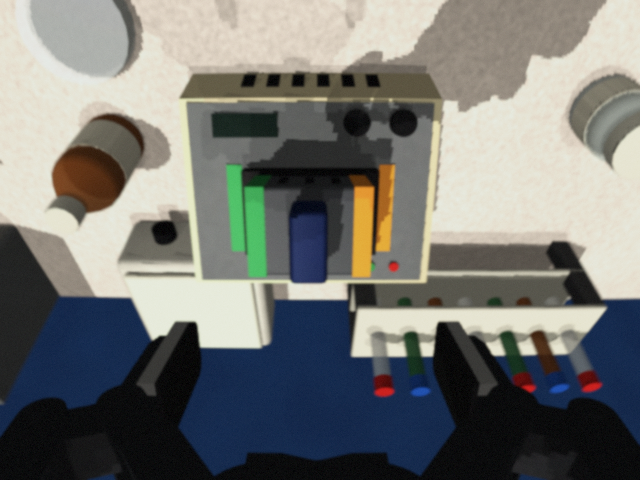

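The wrist view shows the rib at (308,243), with green on the left (255) and amber on the right (363). The tool midline is at about x=317. Next I'll fit the wrist depth.

Run:
```python
from go import *
im,P=cloud('wrist'); np.savez('w1.npz',im=im,P=P)
Q=P.reshape(-1,3);Q=Q[np.isfinite(Q).all(1)]
print([np.round(v,2) for v in fit(Q,sock,[718,184,85,0.3],-25,sreg)])
for yaw in [0.3]:
  # rib blue pixels
  hsv=cv2.cvtColor(im,cv2.COLOR_RGB2HSV); m=(hsv[...,0]>105)&(hsv[...,0]<130)&(hsv[...,1]>100)
  m[:150]=0;m[300:]=0
  o=np.array([718.3,184,85]);q=(P[m]-o)@Rs(yaw);k=np.isfinite(q).all(1);q=q[k];q=q[(q[:,2]>60)&(q[:,2]<115)]
  print(len(q),np.percentile(q,[2,50,98],axis=0).round(1))
im,P=cloud('scene')
```

```text
[array([7.1781e+02, 1.8446e+02, 8.3820e+01, 4.8000e-01]), np.int64(18897), np.float64(0.68)]
2943 [[-25.1  -9.8  81.5]
 [ -8.    0.3 104.4]
 [ 15.6  10.3 106.1]]
```

Run:
```python
from go import *
M=Rs(0.45);o=np.array([718,184.3,84.5])
delta(o+M@[0,0,78],toolR(M))
```

```text
t 3.0 tcp [640.  183.6 252.2] shift [ 2.00e-04 -1.00e-04  1.07e-01] turn [-0.001   0.0014 -0.0038] F [-0.  -0.  -0.7] w 1.001
```

```bash
python3 -m creep '[[0,0,0.02,0,0,-0.004,1],[0,0,0.05,0,0,-0.004,1],[0,0,0.075,0,0,-0.004,1],[0,0,0.095,0,0,-0.004,1],[0,0,0.105,0,0,-0.004,1],[0,0,0.107,0,0,-0.004,0.6],[0,0,0.107,0,0,-0.004,0.35],[0,0,0.107,0,0,-0.004,0.2],[0,0,0.107,0,0,-0.004,0.1],[0,0,0.107,0,0,-0.004,0.1],[0,0,0.107,0,0,-0.004,0.1]]' 80
python3 - <<'E'
from go import *
M=Rs(0.45);o=np.array([718,184.3,84.5])
delta(o+M@[0,0,78],toolR(M))
im,d=cams.get_image('wrist');cv2.imwrite('pics/w2.png',im[:,:,::-1])
E
```

```text
t: 4.1
tool_pos: [685.3, 184.0, 156.3]
orientation: [[-0.007, 0.906, 0.423], [1.0, 0.007, 0.002], [-0.001, 0.423, -0.906]]
contact_force: [-3.7, -1.9, 7.3]
width: 0.245
t 4.1 tcp [685.3 184.  156.3] shift [ 0.     -0.0007  0.0009] turn [ 0.0004  0.001  -0.0001] F [-3.7 -1.9  7.3] w 0.245
```

View pics/w2.png

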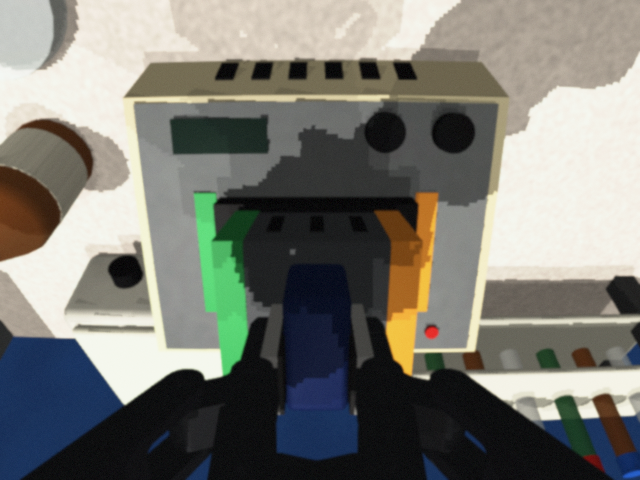

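```bash
python3 -m creep '[[0.0016,0,-0.0007,0,-0.02,0,0.1],[0.0032,0,-0.0013,0,-0.04,0,0.1],[0.0048,0,-0.0019,0,-0.06,0,0.1],[0.0064,0,-0.0025,0,-0.08,0,0.1],[0.008,0,-0.003,0,-0.1,0,0.1],[0.0097,0,-0.0035,0,-0.12,0,0.1],[0.0114,0,-0.004,0,-0.14,0,0.1],[0.0114,0,-0.004,0,-0.14,0,0.1],[0.0114,0,-0.004,0,-0.14,0,0.1]]' 80
python3 - <<'E'
from go import *
M=Rs(0.45);o=np.array([718,184.3,84.5])
delta(o+M@[0,0,78.9],toolR(M)); s=robot.get_state();print(s['wrist_torque'])
s0=np.array([685.3,184,156.3])
d=M.T@(np.array(s['tool_pos'])-s0);print('tcp moved in module',d)
im,d=cams.get_image('wrist');cv2.imwrite('pics/w3.png',im[:,:,::-1])
im,d=cams.get_image('side');cv2.imwrite('pics/s3.png',cv2.resize(im[230:400,180:340,::-1],None,fx=3.5,fy=3.5))
E
```

```text
t: 5.05
tool_pos: [683.4, 195.2, 159.8]
orientation: [[0.052, 0.906, 0.42], [0.99, 0.007, -0.138], [-0.128, 0.423, -0.897]]
contact_force: [-0.1, -3.7, -1.2]
width: 0.244
t 5.05 tcp [683.4 195.2 159.8] shift [-0.0105 -0.0006  0.0054] turn [ 0.0002  0.1418 -0.    ] F [-0.1 -3.7 -1.2] w 0.244
[-0.47704286  0.67144015 -0.30436907]
tcp moved in module [-0.13948349 11.22079528  3.90657762]
```

View pics/w3.png

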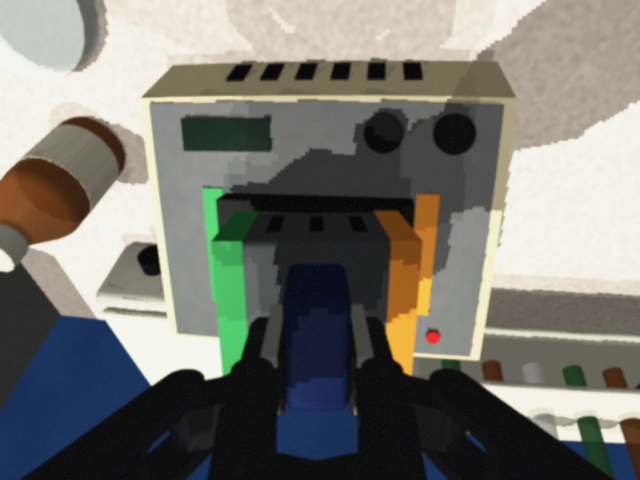

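View pics/s3.png

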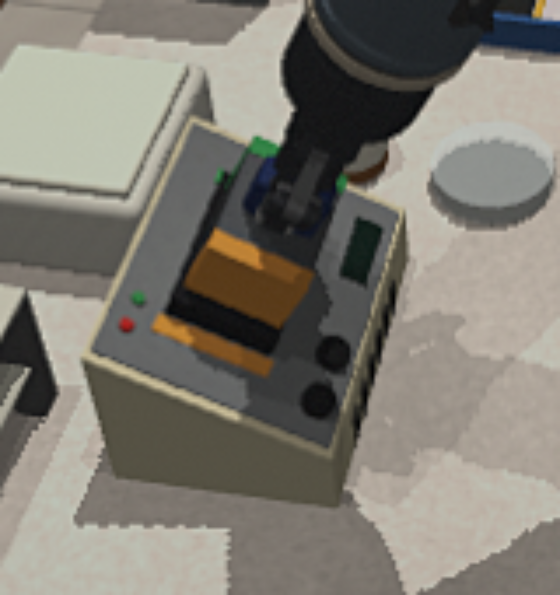

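Both views show the module leaning to amber and the grip holding. The green side is up about 9.6 mm. Next I'll lean it over to green.

```bash
cat > rock.py <<'E'
from go import *
# base: module in socket == TCP at P0,O0
P0=np.array([685.3,184.0,156.3]);M=Rs(0.45);L=78.9
o=P0-M@[0,0,L]
def pose(hg,ha):
    f=np.arcsin((hg-ha)/68);R=M@Ro.from_euler('x',-f).as_matrix()
    return o+M@[0,0.5*np.sign(f)*34*2*(1-np.cos(f)),(hg+ha)/2]+R@[0,0,L],toolR(R)
def est():
    s=robot.get_state();O=np.array(s['orientation']);R=np.column_stack([O[:,1],O[:,0],-O[:,2]])
    q=np.array(s['tool_pos'])-R@[0,0,L]; m=M.T@(q-o); r=Ro.from_matrix(M.T@R).as_rotvec(degrees=True)
    f=-np.radians(r[0]); print('mod',m.round(2),'rot',r.round(2),'hg',round(m[2]+34*np.sin(f),2),'ha',round(m[2]-34*np.sin(f),2),'F mod',(M.T@s['contact_force']).round(1),'w',s['width'])
E
python3 - <<'E'
from rock import *
est()
for h in [(7.5,0),(6,0.5),(6,3),(6,6),(6,9),(6,12),(6,15)]: print(h);delta(*pose(*h))
E
```

```text
mod [-0.13  0.01  4.67] rot [-8.1  -0.01 -0.02] hg 9.46 ha -0.12 F mod [-0.1 -3.  -1.4] w 0.24211802479447714
(7.5, 0)
t 5.15 tcp [683.4 195.1 159.8] shift [-0.0021  0.0001  0.0009] turn [ 0.0001  0.0308 -0.0003] F [ 0.5 -3.  -1.3] w 0.242
(6, 0.5)
t 5.15 tcp [683.4 195.1 159.8] shift [-0.0045  0.0001  0.0015] turn [ 0.0001  0.0603 -0.0003] F [ 0.5 -3.  -1.3] w 0.242
(6, 3)
t 5.15 tcp [683.4 195.1 159.8] shift [-0.0076  0.0001  0.0005] turn [ 0.0001  0.0972 -0.0003] F [ 0.5 -3.  -1.3] w 0.242
(6, 6)
t 5.15 tcp [683.4 195.1 159.8] shift [-0.0113  0.0001 -0.0005] turn [ 1.000e-04  1.413e-01 -3.000e-04] F [ 0.5 -3.  -1.3] w 0.242
(6, 9)
t 5.15 tcp [683.4 195.1 159.8] shift [-0.015   0.0001 -0.0014] turn [ 1.000e-04  1.854e-01 -3.000e-04] F [ 0.5 -3.  -1.3] w 0.242
(6, 12)
t 5.15 tcp [683.4 195.1 159.8] shift [-0.0187  0.0001 -0.0022] turn [ 1.000e-04  2.296e-01 -3.000e-04] F [ 0.5 -3.  -1.3] w 0.242
(6, 15)
t 5.15 tcp [683.4 195.1 159.8] shift [-0.0225  0.0001 -0.0028] turn [ 1.00e-04  2.74e-01 -3.00e-04] F [ 0.5 -3.  -1.3] w 0.242
```

```bash
python3 -m creep '[[-0.0021,0,0.0009,0,0.031,0,0.1],[-0.0045,0,0.0015,0,0.06,0,0.1],[-0.0061,0,0.001,0,0.079,0,0.1],[-0.0076,0,0.0005,0,0.097,0,0.1],[-0.0095,0,0,0,0.119,0,0.1],[-0.0113,0,-0.0005,0,0.141,0,0.1],[-0.0132,0,-0.001,0,0.163,0,0.1],[-0.015,0,-0.0014,0,0.185,0,0.1],[-0.0169,0,-0.0018,0,0.207,0,0.1],[-0.0187,0,-0.0022,0,0.23,0,0.1],[-0.0206,0,-0.0025,0,0.252,0,0.1],[-0.0225,0,-0.0028,0,0.274,0,0.1],[-0.0225,0,-0.0028,0,0.274,0,0.1],[-0.0225,0,-0.0028,0,0.274,0,0.1]]' 80
python3 - <<'E'
from rock import *
est()
im,d=cams.get_image('wrist');cv2.imwrite('pics/w4.png',im[:,:,::-1])
im,d=cams.get_image('side');cv2.imwrite('pics/s4.png',cv2.resize(im[230:400,180:340,::-1],None,fx=3.5,fy=3.5))
for h in [(6,12.3),(9,12.3),(12,12.3),(15,12.3),(18,12.3),(20,12.3)]: print(h);delta(*pose(*h))
E
```

```text
t: 6.55
tool_pos: [680.7, 174.6, 165.5]
orientation: [[-0.065, 0.906, 0.418], [0.99, 0.007, 0.139], [0.123, 0.423, -0.898]]
contact_force: [-3.3, 2.9, 4.6]
width: 0.242
mod [-0.26  1.39 11.06] rot [ 7.8  -0.02  0.02] hg 6.44 ha 15.68 F mod [-1.   2.9  5.6] w 0.24228821316630314
(6, 12.3)
t 6.65 tcp [680.8 174.7 165.6] shift [0.0016 0.0003 0.0018] turn [ 0.0005 -0.043   0.0006] F [-5.   2.5  3.9] w 0.237
(9, 12.3)
t 6.65 tcp [680.8 174.7 165.6] shift [0.0054 0.0003 0.0005] turn [ 0.0005 -0.0872  0.0006] F [-5.   2.5  3.9] w 0.237
(12, 12.3)
t 6.65 tcp [680.8 174.7 165.6] shift [ 0.0091  0.0003 -0.0006] turn [ 0.0005 -0.1313  0.0005] F [-5.   2.5  3.9] w 0.237
(15, 12.3)
t 6.65 tcp [680.8 174.7 165.6] shift [ 0.0128  0.0003 -0.0015] turn [ 0.0005 -0.1755  0.0005] F [-5.   2.5  3.9] w 0.237
(18, 12.3)
t 6.65 tcp [680.8 174.7 165.6] shift [ 0.0165  0.0003 -0.0023] turn [ 0.0005 -0.2197  0.0005] F [-5.   2.5  3.9] w 0.237
(20, 12.3)
t 6.65 tcp [680.8 174.7 165.6] shift [ 0.019   0.0003 -0.0027] turn [ 0.0005 -0.2492  0.0005] F [-5.   2.5  3.9] w 0.237
```

View pics/s4.png

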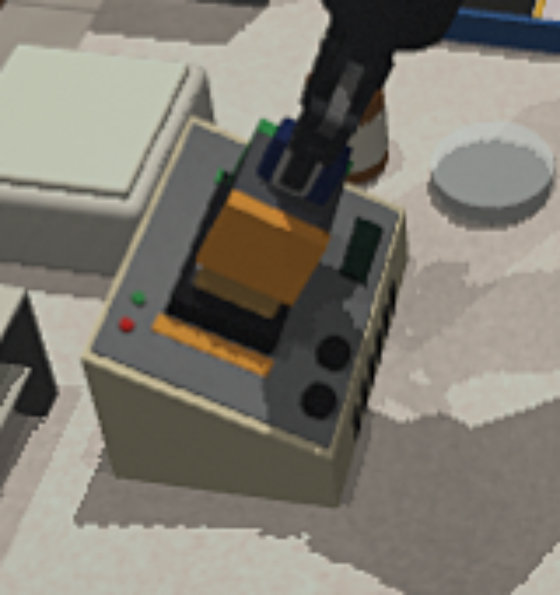

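View pics/w4.png

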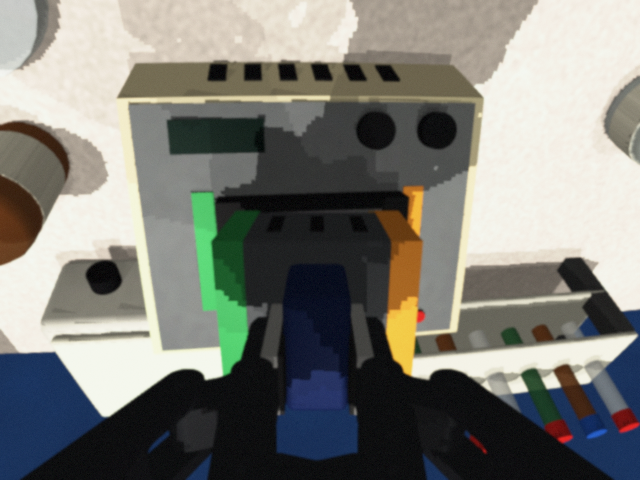

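The amber side is up 15.7 mm and its brass blade is visible. Now I'll lean back to amber so the green blade passes its second tooth.

```bash
python3 -m creep '[[0.0008,0,0.001,0,-0.02,0,0.1],[0.0016,0,0.0018,0,-0.043,0,0.1],[0.0035,0,0.0011,0,-0.065,0,0.1],[0.0054,0,0.0005,0,-0.087,0,0.1],[0.0072,0,0,0,-0.109,0,0.1],[0.0091,0,-0.0006,0,-0.131,0,0.1],[0.011,0,-0.001,0,-0.153,0,0.1],[0.0128,0,-0.0015,0,-0.175,0,0.1],[0.0146,0,-0.0019,0,-0.198,0,0.1],[0.0165,0,-0.0023,0,-0.22,0,0.1],[0.0165,0,-0.0023,0,-0.22,0,0.1],[0.0165,0,-0.0023,0,-0.22,0,0.1]]' 80
python3 - <<'E'
from rock import *
est()
im,d=cams.get_image('side');cv2.imwrite('pics/s5.png',cv2.resize(im[230:400,180:340,::-1],None,fx=3.5,fy=3.5))
im,d=cams.get_image('wrist');cv2.imwrite('pics/w5.png',im[:,:,::-1])
for h in [(16,14),(16,16),(20,20),(24,24),(40,40),(70,70)]: print(h);delta(*pose(*h))
E
```

```text
t: 7.85
tool_pos: [678.4, 189.0, 168.5]
orientation: [[0.029, 0.907, 0.42], [0.996, 0.007, -0.084], [-0.079, 0.421, -0.903]]
contact_force: [0.2, -4.2, -3.0]
width: 0.242
mod [-1.15 -1.81 14.21] rot [-5.02  0.08  0.01] hg 17.19 ha 11.24 F mod [-1.1 -4.2 -2.8] w 0.24231926401712015
(16, 14)
t 7.95 tcp [678.4 189.  168.5] shift [-0.0028  0.001  -0.0008] turn [-0.0014  0.0579  0.    ] F [ 0.7 -5.1 -4.2] w 0.243
(16, 16)
t 7.95 tcp [678.4 189.  168.5] shift [-0.0052  0.001  -0.0016] turn [-0.0014  0.0873 -0.    ] F [ 0.7 -5.1 -4.2] w 0.243
(20, 20)
t 7.95 tcp [678.4 189.  168.5] shift [-0.0056  0.001  -0.0056] turn [-0.0014  0.0873 -0.    ] F [ 0.7 -5.1 -4.2] w 0.243
(24, 24)
t 7.95 tcp [678.4 189.  168.5] shift [-0.0059  0.001  -0.0096] turn [-0.0014  0.0873 -0.    ] F [ 0.7 -5.1 -4.2] w 0.243
(40, 40)
t 7.95 tcp [678.4 189.  168.5] shift [-0.0073  0.001  -0.0255] turn [-0.0014  0.0873 -0.    ] F [ 0.7 -5.1 -4.2] w 0.243
(70, 70)
t 7.95 tcp [678.4 189.  168.5] shift [-0.0099  0.001  -0.0554] turn [-0.0014  0.0873 -0.    ] F [ 0.7 -5.1 -4.2] w 0.243
```

View pics/s5.png

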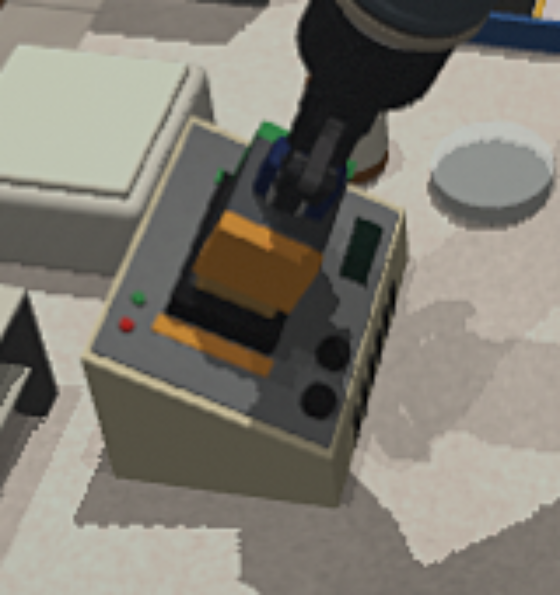

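Green is past its second tooth at 17.2 mm. I'll lean it slightly to green, level it, and then raise it free along the socket axis.

```bash
python3 - <<'E'
from rock import *
for h in [(16,19),(18,20),(24,25)]: print(h);delta(*pose(*h))
E
python3 -m creep '[[-0.0014,0.0005,-0.0004,-0.001,0.03,0,0.1],[-0.0028,0.001,-0.0008,-0.001,0.058,0,0.1],[-0.0052,0.001,-0.0016,-0.001,0.087,0,0.1],[-0.0078,0.001,-0.0028,-0.001,0.116,0,0.1],[-0.0088,0.001,-0.003,-0.001,0.13,0,0.1],[-0.0082,0.001,-0.0045,-0.001,0.117,0,0.1],[-0.0072,0.001,-0.006,-0.001,0.102,0,0.1],[-0.0062,0.001,-0.008,-0.001,0.09,0,0.1],[-0.006,0.001,-0.01,-0.001,0.087,0,0.1],[-0.0061,0.001,-0.012,-0.001,0.087,0,0.1],[-0.0065,0.001,-0.016,-0.001,0.087,0,0.1],[-0.0065,0.001,-0.016,-0.001,0.087,0,0.1]]' 80
python3 - <<'E'
from rock import *
est()
im,d=cams.get_image('side');cv2.imwrite('pics/s6.png',cv2.resize(im[230:400,180:340,::-1],None,fx=3.5,fy=3.5))
im,d=cams.get_image('wrist');cv2.imwrite('pics/w6.png',im[:,:,::-1])
E
```

```text
(16, 19)
t 7.95 tcp [678.4 189.  168.5] shift [-0.0088  0.001  -0.0027] turn [-0.0014  0.1314 -0.    ] F [ 0.7 -5.1 -4.2] w 0.243
(18, 20)
t 7.95 tcp [678.4 189.  168.5] shift [-0.0078  0.001  -0.0044] turn [-0.0014  0.1167 -0.    ] F [ 0.7 -5.1 -4.2] w 0.243
(24, 25)
t 7.95 tcp [678.4 189.  168.5] shift [-0.0071  0.001  -0.01  ] turn [-0.0014  0.102  -0.    ] F [ 0.7 -5.1 -4.2] w 0.243
t: 9.15
tool_pos: [672.5, 183.9, 184.6]
orientation: [[-0.008, 0.906, 0.423], [1.0, 0.007, 0.003], [-0.0, 0.423, -0.906]]
contact_force: [0.8, -0.7, -3.8]
width: 0.245
mod [ 0.32  0.04 31.04] rot [-0.01 -0.02 -0.  ] hg 31.04 ha 31.03 F mod [-0.9 -0.7 -3.8] w 0.24457820564441202
```

View pics/s6.png

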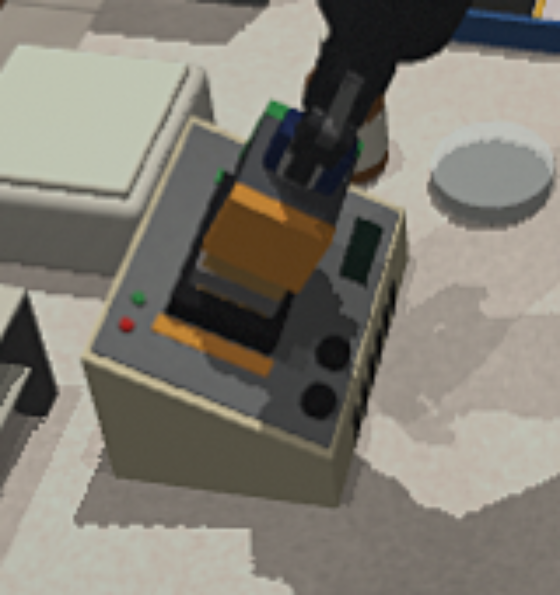

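View pics/w6.png

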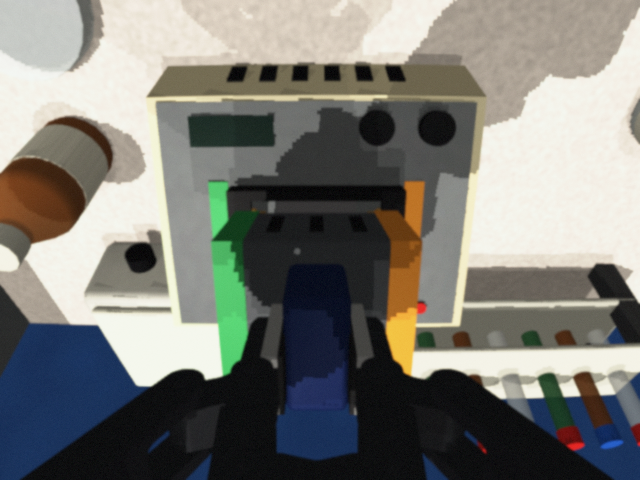

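Run:
```python
from rock import *
R1=toolR(M);R2=toolR(Rs(-2.2,0))
delta([660,184,285],R1)
delta([475,-211.3,285],R2)
```

```text
t 9.25 tcp [672.5 183.6 184.1] shift [ 0.0005  0.0313 -0.0968] turn [-0.0001  0.0005 -0.0004] F [-0.5  0.1 -4.8] w 0.241
t 9.25 tcp [672.5 183.6 184.1] shift [-0.3935 -0.139  -0.176 ] turn [ 0.4362 -0.0097  0.045 ] F [-0.5  0.1 -4.8] w 0.241
```

```bash
python3 -m creep '[[0,0.003,-0.012,0,0,0,0.1],[0,0.009,-0.032,0,0,0,0.1],[0,0.017,-0.055,0,0,0,0.1],[0,0.025,-0.08,0,0,0,0.1],[-0.005,0.029,-0.097,0.01,0,0,0.1],[-0.02,0.022,-0.104,0.03,0,0.003,0.1],[-0.045,0.012,-0.109,0.06,0,0.006,0.1],[-0.075,-0.001,-0.115,0.09,0,0.01,0.1],[-0.11,-0.016,-0.122,0.13,0,0.014,0.1],[-0.145,-0.031,-0.129,0.17,-0.002,0.018,0.1],[-0.18,-0.047,-0.136,0.21,-0.003,0.022,0.1],[-0.215,-0.062,-0.142,0.25,-0.004,0.026,0.1],[-0.25,-0.077,-0.149,0.29,-0.005,0.03,0.1],[-0.285,-0.092,-0.156,0.325,-0.006,0.034,0.1],[-0.318,-0.106,-0.162,0.36,-0.007,0.038,0.1],[-0.346,-0.118,-0.167,0.39,-0.008,0.041,0.1],[-0.368,-0.128,-0.171,0.415,-0.009,0.043,0.1],[-0.384,-0.135,-0.174,0.43,-0.01,0.045,0.1],[-0.392,-0.138,-0.176,0.436,-0.01,0.045,0.1],[-0.3935,-0.139,-0.176,0.436,-0.01,0.045,0.1]]' 80
python3 - <<'E'
from rock import *
R2=toolR(Rs(-2.2,0))
im,P=cloud('wrist');cv2.imwrite('pics/w7.png',im[:,:,::-1])
delta([475,-211.3,285],R2);delta([475,-211.3,86],R2)
for n in ['wrist','side']:
  im,P=cloud(n)
  if n=='side': cv2.imwrite('pics/s7.png',cv2.resize(im[100:280,270:450,::-1],None,fx=3.3,fy=3.3))
  Q=P.reshape(-1,3);Q=Q[np.isfinite(Q).all(1)];Q=Q[Q[:,2]<65]
  print([np.round(v,2) for v in fit(Q,totesdf,[475,-211.3,0,-2],0,treg)])
E
```

```text
t: 11.25
tool_pos: [475.1, -211.7, 285.3]
orientation: [[0.039, 0.999, 0.001], [0.999, -0.039, -0.0], [-0.0, 0.001, -1.0]]
contact_force: [-0.2, 0.2, -3.6]
width: 0.243
t 11.3 tcp [ 475.2 -211.   285.2] shift [-0.0003 -0.0002  0.0002] turn [0.001  0.0001 0.0003] F [-0.7  0.2 -4.3] w 0.236
t 11.3 tcp [ 475.2 -211.   285.2] shift [-0.0002 -0.0004  0.1992] turn [0.001  0.0001 0.0003] F [-0.7  0.2 -4.3] w 0.236
[array([ 473.  , -213.12,   -1.3 ,   -2.33]), np.int64(11312), np.float64(0.5)]
[array([ 474.91, -211.57,   -0.79,   -2.4 ]), np.int64(1303), np.float64(0.91)]
```

View pics/w7.png

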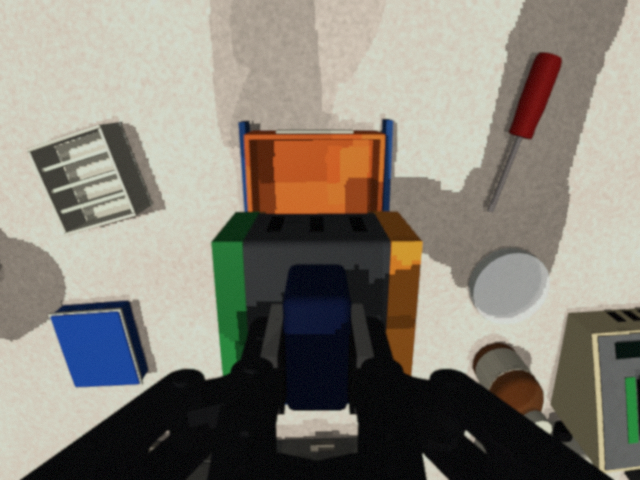

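View pics/s7.png

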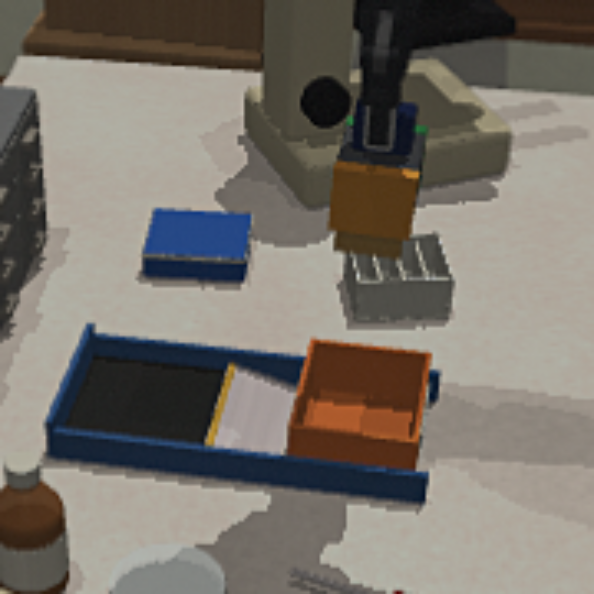

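The views show the module held upright above the tote, with the tote opening at (315,175) in the wrist view. I'll lower to just above the floor.

```bash
python3 -m creep '[[-0.0005,-0.0008,0.01,0.001,0,0,0.1],[-0.0005,-0.0008,0.03,0.001,0,0,0.1],[-0.0005,-0.0008,0.055,0.001,0,0,0.1],[-0.0005,-0.0008,0.08,0.001,0,0,0.1],[-0.0005,-0.0008,0.105,0.001,0,0,0.1],[-0.0005,-0.0008,0.13,0.001,0,0,0.1],[-0.0005,-0.0008,0.15,0.001,0,0,0.1],[-0.0005,-0.0008,0.168,0.001,0,0,0.1],[-0.0005,-0.0008,0.18,0.001,0,0,0.1],[-0.0005,-0.0008,0.188,0.001,0,0,0.1],[-0.0005,-0.0008,0.193,0.001,0,0,0.1],[-0.0005,-0.0008,0.196,0.001,0,0,0.1],[-0.0005,-0.0008,0.196,0.001,0,0,0.1]]' 80
python3 - <<'E'
from rock import *
im,P=cloud('wrist');cv2.imwrite('pics/w8.png',im[:,:,::-1])
delta([474.5,-212,82.9],toolR(Rs(-2.2,0)))
im,P=cloud('side');cv2.imwrite('pics/s8.png',cv2.resize(im[100:280,270:450,::-1],None,fx=3.3,fy=3.3))
E
```

```text
t: 12.7
tool_pos: [475.0, -210.5, 89.3]
orientation: [[0.037, 0.999, 0.0], [0.999, -0.037, -0.0], [-0.0, 0.0, -1.0]]
contact_force: [0.0, -0.4, -3.5]
width: 0.243
t 12.75 tcp [ 475.2 -210.6   89.6] shift [-0.0014 -0.0006  0.0067] turn [0.0006 0.0001 0.0016] F [ 0.9 -1.  -3.4] w 0.242
```

View pics/w8.png

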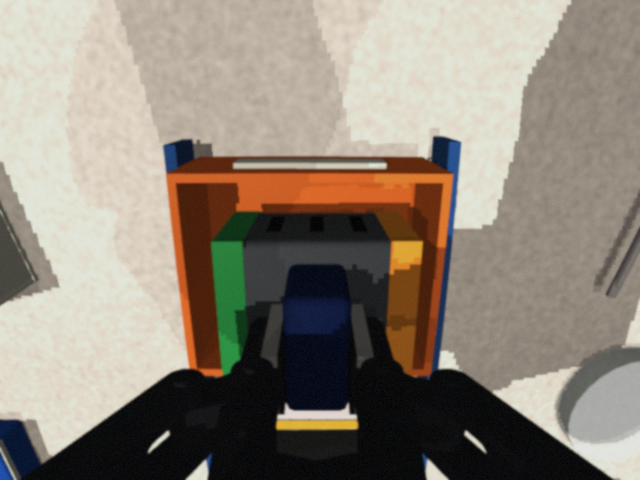

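View pics/s8.png

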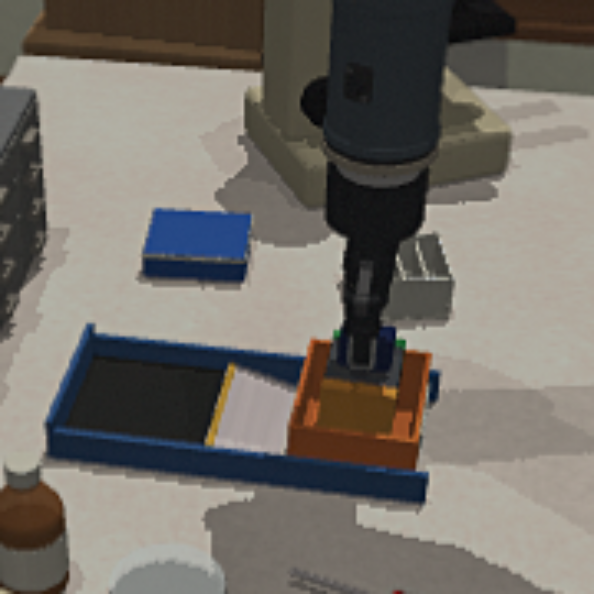

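```bash
python3 -m creep '[[-0.0015,-0.0011,0.001,0,0,0,0.1],[-0.0023,-0.0011,0.003,0,0,0,0.1],[-0.0023,-0.0011,0.0045,0,0,0,0.1],[-0.0023,-0.0011,0.006,0,0,0,0.1],[-0.0023,-0.0011,0.0068,0,0,0,0.1],[-0.0023,-0.0011,0.0068,0,0,0,0.1]]' 80
python3 - <<'E'
from rock import *
delta([474,-212.8,82.9],toolR(Rs(-2.2,0)))
E
```

```text
t: 13.4
tool_pos: [474.2, -212.9, 83.1]
orientation: [[0.037, 0.999, 0.001], [0.999, -0.037, -0.001], [-0.0, 0.001, -1.0]]
contact_force: [-1.2, -0.3, 0.3]
width: 0.243
t 13.4 tcp [ 474.2 -212.9   83.1] shift [ 0.0001 -0.0002  0.0002] turn [0.001  0.0005 0.0017] F [-1.2 -0.3  0.3] w 0.243
```

Contact: the weight has come off (from -3.5 to +0.3 N). I'll release and rise.

```bash
python3 -m creep '[[0,0,0.0003,0,0,0,0.3],[0,0,0.0003,0,0,0,0.4],[0,0,0.0003,0,0,0,0.5],[0,0,0.0003,0,0,0,0.55],[0,0,0.0003,0,0,0,0.55],[0,0,-0.01,0,0,0,0.55],[0,0,-0.03,0,0,0,0.55],[0,0,-0.06,0,0,0,0.55],[0,0,-0.095,0,0,0,0.55],[0,0,-0.13,0,0,0,0.55],[0,0,-0.16,0,0,0,0.4],[0,0,-0.18,0,0,0,0.2],[0,0,-0.18,0,0,0,0]]' 80
python3 - <<'E'
from rock import *
delta([474,-212.8,82.9],toolR(Rs(-2.2,0)))
im,P=cloud('wrist');cv2.imwrite('pics/w9.png',im[:,:,::-1])
Q=P.reshape(-1,3);Q=Q[np.isfinite(Q).all(1)]
mreg=lambda q:(abs(q[:,0])<36)&(abs(q[:,1])<46)&(q[:,2]>40)&(q[:,2]<120)
print('mod',[np.round(v,2) for v in fit(Q,modsdf,[474,-212.8,4,-2],0,mreg)])
print('tote w',[np.round(v,2) for v in fit(Q,totesdf,[475,-211.3,0,-2],0,lambda q:treg(q)&((abs(q[:,0])>44)|(abs(q[:,1])>54)))])
im,P=cloud('side');cv2.imwrite('pics/s9.png',cv2.resize(im[100:280,270:450,::-1],None,fx=3.3,fy=3.3))
Q=P.reshape(-1,3);Q=Q[np.isfinite(Q).all(1)]
print('mod',[np.round(v,2) for v in fit(Q,modsdf,[474,-212.8,4,-2],0,mreg)])
print('tote s',[np.round(v,2) for v in fit(Q,totesdf,[475,-211.3,0,-2],0,lambda q:treg(q)&((abs(q[:,0])>44)|(abs(q[:,1])>54)))])
# rails: blue points heights ~30
h=cv2.cvtColor(im,cv2.COLOR_RGB2HSV);m=(h[...,0]>100)&(h[...,0]<130)&(h[...,1]>110)
B=P[m];B=B[np.isfinite(B).all(1)];B=B[(B[:,0]>400)&(B[:,0]<740)&(B[:,1]>-300)&(B[:,1]<-125)&(B[:,2]>25)&(B[:,2]<36)]
for s in (B[:,1]>-212,B[:,1]<-212):
  b=B[s];b=b[(b[:,0]<700)];c=np.polyfit(b[:,0],b[:,1],1);print(len(b),np.degrees(np.arctan(c[0])),np.polyval(c,[430,720]),np.percentile(B[:,0],[1,99]))
E
```

```text
t: 14.7
tool_pos: [475.3, -212.7, 266.5]
orientation: [[0.037, 0.999, 0.006], [0.999, -0.037, -0.003], [-0.002, 0.006, -1.0]]
contact_force: [0.6, -0.5, -1.1]
width: 0.069
t 14.7 tcp [ 475.3 -212.7  266.5] shift [ 0.0003 -0.0024  0.1836] turn [0.0059 0.0024 0.0018] F [ 0.6 -0.5 -1.1] w 0.069
mod [array([ 474.88, -212.31,    2.69,   -2.1 ]), np.int64(7557), np.float64(0.47)]
tote w [array([ 473.36, -213.07,   -1.27,   -2.23]), np.int64(6920), np.float64(0.3)]
mod [array([ 475.62, -212.55,    2.63,   -1.98]), np.int64(686), np.float64(0.98)]
tote s [array([ 474.88, -211.87,   -0.55,   -1.62]), np.int64(709), np.float64(0.86)]
248 -1.4901267712340398 [-140.10118579 -147.6450961 ] [416.71157429 723.71770973]
130 -1.430149290304505 [-277.81139625 -285.05153598] [416.71157429 723.71770973]
```

View pics/w9.png

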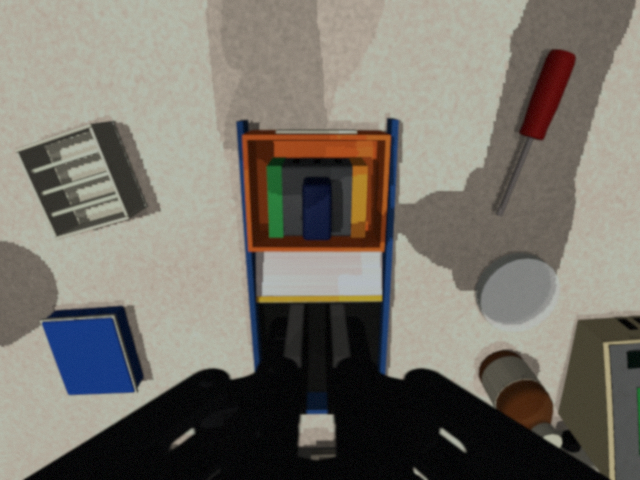

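View pics/s9.png

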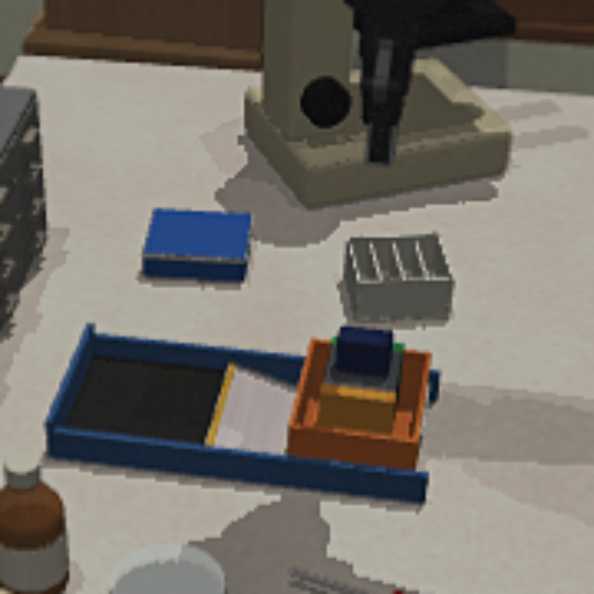

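The module is standing upright in the middle of the tote, with the rib at about (317,207) in the wrist view and no lean. Next I'll move behind the tote with the fingers shut. During the push I'll tilt the tool back so the gripper body stays clear of the module.

Run:
```python
from go import *
R=toolR(Rs(-1.5,-10))
delta([397,-210,266],toolR(Rs(-1.5,0)));delta([397,-210,150],R);delta([397,-210,45],R)
print(robot.get_state()['joint_positions'].round())
```

```text
t 14.8 tcp [ 473.8 -212.8  263.5] shift [-0.     -0.0769 -0.0026] turn [ 0.0016  0.001  -0.0107] F [-1.2 -1.1 -0.6] w -0.003
t 14.8 tcp [ 473.8 -212.8  263.5] shift [ 1.000e-04 -7.710e-02  1.134e-01] turn [-0.173   0.0019 -0.0106] F [-1.2 -1.1 -0.6] w -0.003
t 14.8 tcp [ 473.8 -212.8  263.5] shift [ 2.000e-04 -7.720e-02  2.184e-01] turn [-0.173   0.0019 -0.0106] F [-1.2 -1.1 -0.6] w -0.003
[ 51.  22. -45. 102.  17.  63.  88.]
```

```bash
python3 -m creep '[[0,-0.015,0,-0.03,0,-0.005,0],[0,-0.04,0,-0.08,0,-0.01,0],[0,-0.065,0,-0.13,0,-0.01,0],[0,-0.077,0.01,-0.173,0.002,-0.01,0],[0,-0.077,0.04,-0.173,0.002,-0.01,0],[0,-0.077,0.075,-0.173,0.002,-0.01,0],[0,-0.077,0.1,-0.173,0.002,-0.01,0],[0,-0.077,0.112,-0.173,0.002,-0.01,0],[0,-0.077,0.113,-0.173,0.002,-0.01,0],[0,-0.077,0.113,-0.173,0.002,-0.01,0]]'
python3 - <<'E'
from go import *
R=toolR(Rs(-1.5,-10))
delta([397,-210,45],R);delta([397,-210,45],toolR(Rs(-1.5,-20)))
print(robot.get_state()['joint_positions'].round())
im,P=cloud('wrist');cv2.imwrite('pics/w10.png',im[:,:,::-1])
im,P=cloud('side');cv2.imwrite('pics/s10.png',cv2.resize(im[100:280,270:450,::-1],None,fx=3.3,fy=3.3))
E
```

```text
t: 15.8
tool_pos: [396.7, -209.7, 150.0]
orientation: [[0.026, 0.985, 0.173], [1.0, -0.026, -0.003], [0.001, 0.173, -0.985]]
contact_force: [-0.1, 1.0, 0.2]
width: -0.002
t 15.8 tcp [ 396.7 -209.7  150. ] shift [-0.0004 -0.0179  0.1035] turn [-0.0011 -0.0011 -0.0001] F [-0.1  1.   0.2] w -0.002
t 15.8 tcp [ 396.7 -209.7  150. ] shift [-0.0004 -0.0179  0.1035] turn [-0.1757 -0.0011 -0.0002] F [-0.1  1.   0.2] w -0.002
[ 57.  20. -41. 128.  22.  29.  89.]
```

View pics/s10.png

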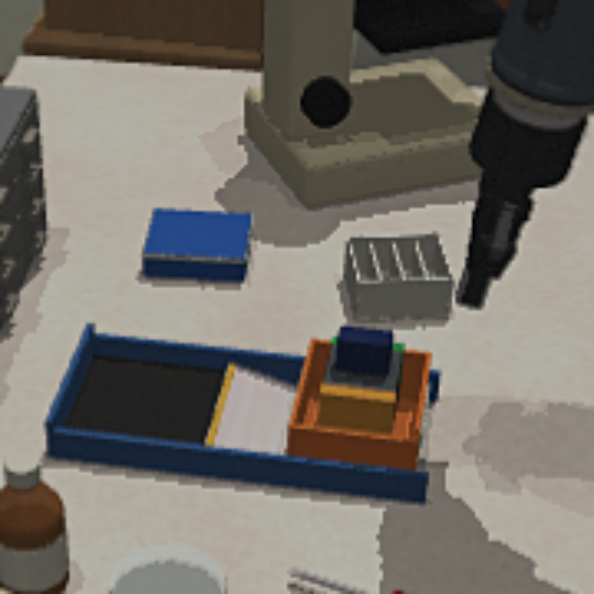

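View pics/w10.png

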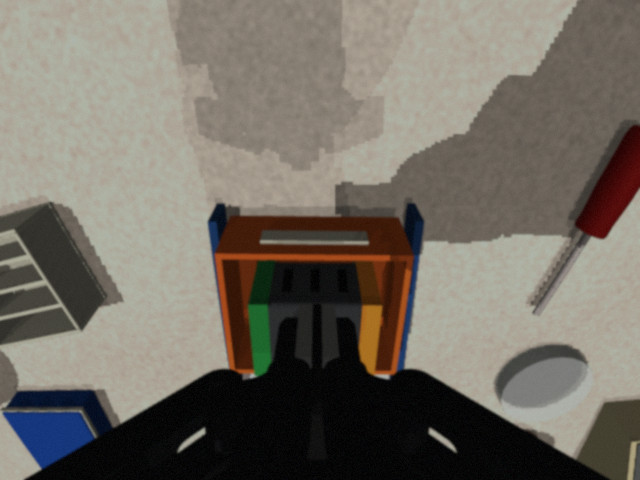

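```bash
python3 -m creep '[[0,-0.002,0.015,0,0,0,0],[0,-0.006,0.04,0,0,0,0],[0,-0.011,0.065,0,0,0,0],[0,-0.015,0.088,0,0,0,0],[0,-0.018,0.102,0,0,0,0],[0,-0.018,0.106,0,0,0,0],[0,-0.018,0.106,0,0,0,0]]'
python3 - <<'E'
from go import *
R=toolR(Rs(-1.5,-10))
delta([397,-210,42],R)
print(robot.get_state()['joint_positions'].round())
for x,b in [(410,10),(420,12),(440,16),(460,20),(480,24),(500,27)]:
  delta([x,-213.5-(x-595)*.0255,42],toolR(Rs(-1.5,-b)))
im,P=cloud('wrist');cv2.imwrite('pics/w11.png',im[:,:,::-1])
E
```

```text
t: 16.6
tool_pos: [398.5, -210.3, 43.4]
orientation: [[0.026, 0.984, 0.174], [1.0, -0.026, -0.005], [-0.0, 0.174, -0.985]]
contact_force: [-0.0, 0.6, 0.3]
width: 0.002
t 16.6 tcp [ 398.5 -210.3   43.4] shift [ 0.0003 -0.0017  0.0011] turn [ 0.0009  0.0004 -0.0001] F [-0.   0.6  0.3] w 0.002
[ 40.  30. -22. 135.  46.  10.  66.]
t 16.6 tcp [ 398.5 -210.3   43.4] shift [0.0018 0.0111 0.0033] turn [ 0.0009  0.0004 -0.0001] F [-0.   0.6  0.3] w 0.002
t 16.6 tcp [ 398.5 -210.3   43.4] shift [0.0018 0.0209 0.0051] turn [-0.034   0.0004 -0.0001] F [-0.   0.6  0.3] w 0.002
t 16.6 tcp [ 398.5 -210.3   43.4] shift [0.0018 0.0406 0.0086] turn [-1.039e-01  4.000e-04 -1.000e-04] F [-0.   0.6  0.3] w 0.002
t 16.6 tcp [ 398.5 -210.3   43.4] shift [0.0019 0.0603 0.0121] turn [-1.737e-01  4.000e-04 -1.000e-04] F [-0.   0.6  0.3] w 0.002
t 16.6 tcp [ 398.5 -210.3   43.4] shift [0.0019 0.08   0.0156] turn [-2.435e-01  4.000e-04 -1.000e-04] F [-0.   0.6  0.3] w 0.002
t 16.6 tcp [ 398.5 -210.3   43.4] shift [0.0019 0.0997 0.0191] turn [-2.958e-01  5.000e-04 -1.000e-04] F [-0.   0.6  0.3] w 0.002
```

View pics/w11.png

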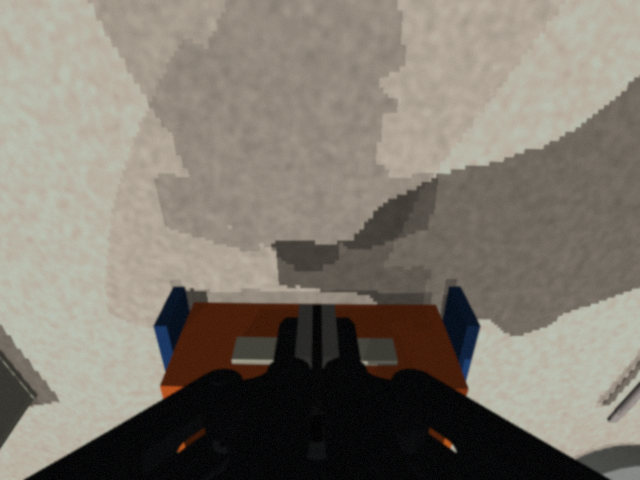

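```bash
python3 -m creep '[[0.0005,0.004,0.0007,0,0,0,0],[0.0008,0.01,0.0018,0,0,0,0],[0.001,0.014,0.0025,0,0,0,0],[0.001,0.018,0.0032,0,0,0,0],[0.001,0.022,0.0039,0,0,0,0],[0.001,0.026,0.0046,0,0,0,0],[0.001,0.03,0.0053,0,0,0,0],[0.001,0.034,0.006,0,0,0,0]]'
python3 - <<'E'
from go import *
print(robot.get_state()['joint_positions'].round(1))
for x,b in [(440,10),(450,13),(460,16),(470,19),(480,22),(490,25),(500,27)]:
  delta([x,-213.5-(x-595)*.0255,42],toolR(Rs(-1.5,-b)))
im,P=cloud('side');cv2.imwrite('pics/s12.png',cv2.resize(im[100:280,270:450,::-1],None,fx=3.3,fy=3.3))
E
```

```text
t: 17.45
tool_pos: [432.3, -210.4, 43.5]
orientation: [[0.027, 0.985, 0.173], [1.0, -0.026, -0.005], [-0.001, 0.173, -0.985]]
contact_force: [-6.2, 0.3, 2.6]
width: -0.002
[ 40.4  32.  -24.8 130.6  43.9  14.1  66.3]
t 17.45 tcp [ 432.3 -210.4   43.5] shift [0.0011 0.0073 0.0028] turn [-0.0005  0.0008 -0.0007] F [-6.2  0.3  2.6] w -0.002
t 17.45 tcp [ 432.3 -210.4   43.5] shift [0.0011 0.0171 0.0045] turn [-0.0528  0.0008 -0.0007] F [-6.2  0.3  2.6] w -0.002
t 17.45 tcp [ 432.3 -210.4   43.5] shift [0.0011 0.027  0.0063] turn [-0.1052  0.0008 -0.0007] F [-6.2  0.3  2.6] w -0.002
t 17.45 tcp [ 432.3 -210.4   43.5] shift [0.0011 0.0368 0.008 ] turn [-0.1576  0.0008 -0.0006] F [-6.2  0.3  2.6] w -0.002
t 17.45 tcp [ 432.3 -210.4   43.5] shift [0.0011 0.0467 0.0097] turn [-0.2099  0.0008 -0.0006] F [-6.2  0.3  2.6] w -0.002
t 17.45 tcp [ 432.3 -210.4   43.5] shift [0.0011 0.0565 0.0115] turn [-0.2623  0.0008 -0.0006] F [-6.2  0.3  2.6] w -0.002
t 17.45 tcp [ 432.3 -210.4   43.5] shift [0.0011 0.0664 0.0132] turn [-0.2972  0.0009 -0.0006] F [-6.2  0.3  2.6] w -0.002
```

View pics/s12.png

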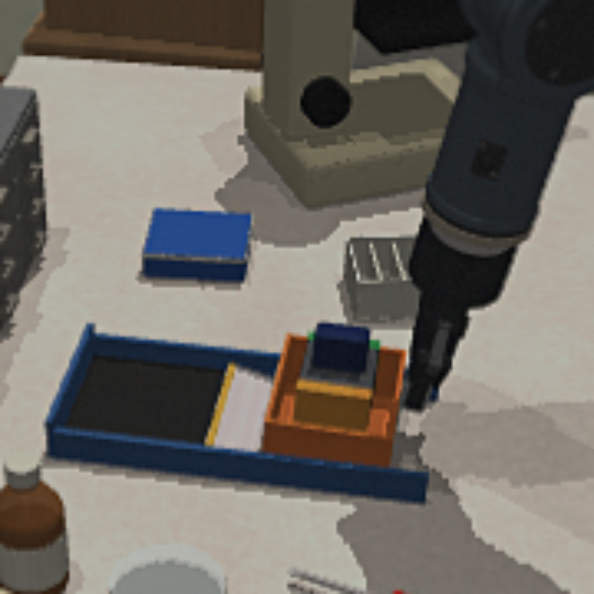

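```bash
python3 -m creep '[[0.0005,0.004,0.0015,0,0,0,0],[0.001,0.0075,0.0025,0,0,0,0],[0.001,0.012,0.0036,-0.017,0,0,0],[0.001,0.017,0.0045,-0.035,0,0,0],[0.001,0.022,0.0055,-0.052,0,0,0],[0.001,0.027,0.0065,-0.07,0,0,0],[0.001,0.032,0.0077,-0.096,0,0,0],[0.001,0.0365,0.0088,-0.122,0,0,0],[0.001,0.0415,0.01,-0.148,0,0,0],[0.001,0.0465,0.011,-0.174,0,0,0],[0.001,0.0513,0.0125,-0.2,0,0,0],[0.001,0.056,0.0138,-0.227,0,0,0],[0.001,0.061,0.015,-0.253,0,0,0],[0.001,0.066,0.0165,-0.28,0,0,0]]'
python3 - <<'E'
from go import *
print(robot.get_state()['joint_positions'].round(1))
for x,z,b in [(505,38,26),(515,38,26),(525,39,26),(535,40,26),(545,42,26),(560,45,26),(575,45,26),(585,44,26),(590,42,26)]:
  delta([x,-213.5-(x-595)*.0255,z],toolR(Rs(-1.5,-b)))
im,P=cloud('side');cv2.imwrite('pics/s13.png',cv2.resize(im[100:280,270:450,::-1],None,fx=3.3,fy=3.3))
im,P=cloud('wrist');cv2.imwrite('pics/w13.png',im[:,:,::-1])
E
```

```text
t: 18.9
tool_pos: [501.0, -210.5, 38.7]
orientation: [[0.026, 0.898, 0.44], [1.0, -0.024, -0.01], [0.002, 0.44, -0.898]]
contact_force: [-4.7, 0.1, 0.5]
width: -0.001
[ 57.2  41.8 -49.5 135.  118.8  24.1  -4.6]
t 18.9 tcp [ 501.  -210.5   38.7] shift [-0.0006  0.0033  0.0024] turn [ 0.0019 -0.0016 -0.0009] F [-4.7  0.1  0.5] w -0.001
t 18.9 tcp [ 501.  -210.5   38.7] shift [-0.0006  0.0123  0.0068] turn [ 0.0019 -0.0016 -0.0009] F [-4.7  0.1  0.5] w -0.001
t 18.9 tcp [ 501.  -210.5   38.7] shift [-0.0006  0.0217  0.0103] turn [ 0.0019 -0.0016 -0.0009] F [-4.7  0.1  0.5] w -0.001
t 18.9 tcp [ 501.  -210.5   38.7] shift [-0.0006  0.0312  0.0138] turn [ 0.0019 -0.0016 -0.0009] F [-4.7  0.1  0.5] w -0.001
t 18.9 tcp [ 501.  -210.5   38.7] shift [-0.0006  0.041   0.0164] turn [ 0.0019 -0.0016 -0.0009] F [-4.7  0.1  0.5] w -0.001
t 18.9 tcp [ 501.  -210.5   38.7] shift [-0.0006  0.0558  0.0203] turn [ 0.0019 -0.0016 -0.0009] F [-4.7  0.1  0.5] w -0.001
t 18.9 tcp [ 501.  -210.5   38.7] shift [-0.0006  0.0693  0.0269] turn [ 0.0019 -0.0016 -0.0009] F [-4.7  0.1  0.5] w -0.001
t 18.9 tcp [ 501.  -210.5   38.7] shift [-0.0006  0.0778  0.0322] turn [ 0.0019 -0.0016 -0.0009] F [-4.7  0.1  0.5] w -0.001
t 18.9 tcp [ 501.  -210.5   38.7] shift [-0.0006  0.0815  0.0362] turn [ 0.0019 -0.0016 -0.0009] F [-4.7  0.1  0.5] w -0.001
```

View pics/s13.png

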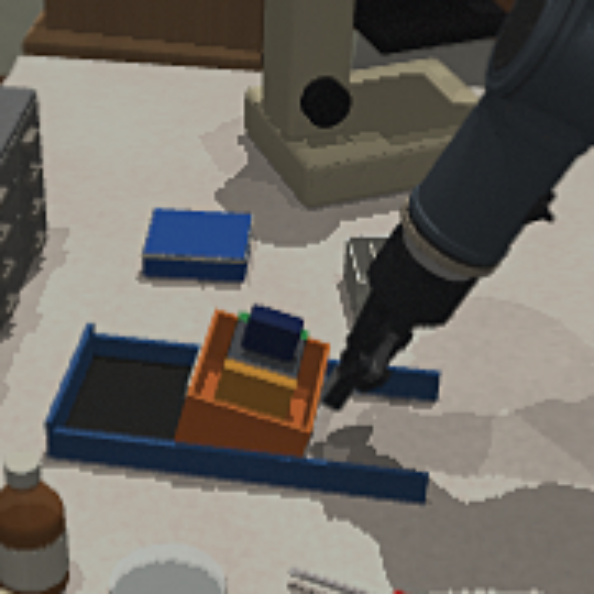

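View pics/w13.png

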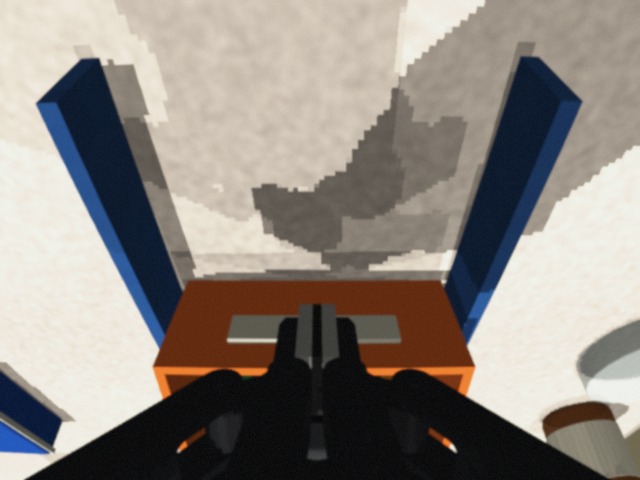

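```bash
python3 -m creep '[[0,0.0035,0.0024,0,0,0,0],[0,0.008,0.0045,0,0,0,0],[0,0.0123,0.0065,0,0,0,0],[0,0.017,0.0085,0,0,0,0],[0,0.0217,0.0103,0,0,0,0],[0,0.0265,0.012,0,0,0,0],[0,0.0295,0.013,0,0,0,0],[0,0.0295,0.013,0,0,0,0]]'
python3 - <<'E'
from go import *
print(robot.get_state()['joint_positions'].round(1))
im,P=cloud('side');cv2.imwrite('pics/s14.png',cv2.resize(im[100:280,270:450,::-1],None,fx=3.3,fy=3.3))
for x,z,b in [(535,40,26),(540,41,26),(545,43,26),(550,45,26),(560,47,26),(575,47,26),(585,46,26),(590,44,26)]:
  delta([x,-213.5-(x-595)*.0255,z],toolR(Rs(-1.5,-b)))
E
```

```text
t: 19.8
tool_pos: [535.0, -211.4, 40.4]
orientation: [[0.026, 0.897, 0.441], [1.0, -0.024, -0.01], [0.002, 0.441, -0.897]]
contact_force: [-0.2, -0.4, -0.8]
width: 0.003
[ 53.2  41.4 -45.9 130.7 114.6  21.4  -1.1]
t 19.85 tcp [ 534.5 -211.5   40.2] shift [-0.0005  0.0004  0.0004] turn [ 0.0029 -0.0017 -0.0006] F [0.  0.8 0.2] w -0.0
t 19.85 tcp [ 534.5 -211.5   40.2] shift [-0.0005  0.0054  0.0017] turn [ 0.0029 -0.0017 -0.0006] F [0.  0.8 0.2] w -0.0
t 19.85 tcp [ 534.5 -211.5   40.2] shift [-0.0005  0.0107  0.0021] turn [ 0.0029 -0.0017 -0.0006] F [0.  0.8 0.2] w -0.0
t 19.85 tcp [ 534.5 -211.5   40.2] shift [-0.0005  0.0161  0.0025] turn [ 0.0029 -0.0017 -0.0006] F [0.  0.8 0.2] w -0.0
t 19.85 tcp [ 534.5 -211.5   40.2] shift [-0.0005  0.026   0.0051] turn [ 0.0029 -0.0017 -0.0006] F [0.  0.8 0.2] w -0.0
t 19.85 tcp [ 534.5 -211.5   40.2] shift [-0.0005  0.0394  0.0117] turn [ 0.0029 -0.0017 -0.0006] F [0.  0.8 0.2] w -0.0
t 19.85 tcp [ 534.5 -211.5   40.2] shift [-0.0005  0.048   0.0171] turn [ 0.0029 -0.0017 -0.0006] F [0.  0.8 0.2] w -0.0
t 19.85 tcp [ 534.5 -211.5   40.2] shift [-0.0005  0.0516  0.0211] turn [ 0.0029 -0.0017 -0.0006] F [0.  0.8 0.2] w -0.0
```

View pics/s14.png

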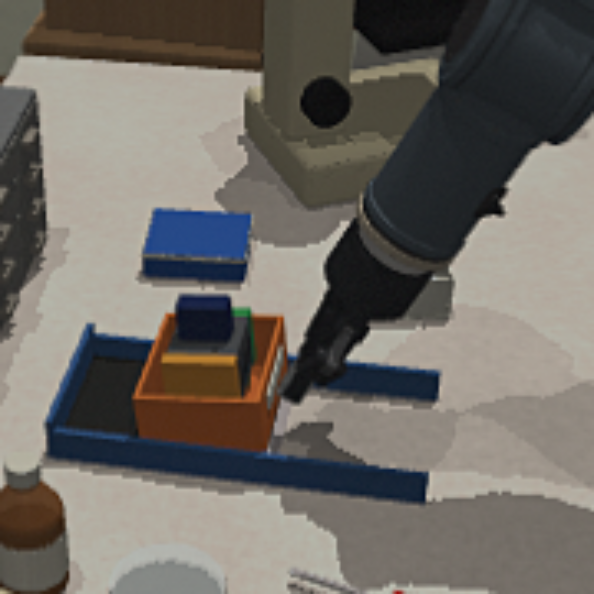

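The tote has tipped over the crest with the module still standing, and the force has dropped to zero. I'll raise the fingertip and keep pushing.

```bash
python3 -m creep '[[-0.0005,0.003,-0.003,0.003,-0.001,0,0],[-0.0005,0.007,-0.0035,0.003,-0.001,0,0],[-0.0005,0.012,-0.002,0.003,-0.001,0,0],[-0.0005,0.0165,0.0005,0.003,-0.001,0,0],[-0.0005,0.021,0.0027,0.003,-0.001,0,0],[-0.0005,0.026,0.0051,0.003,-0.001,0,0],[-0.0005,0.0305,0.0073,0.003,-0.001,0,0],[-0.0005,0.035,0.0095,0.003,-0.001,0,0],[-0.0005,0.0394,0.0117,0.003,-0.001,0,0],[-0.0005,0.0425,0.0135,0.003,-0.001,0,0],[-0.0005,0.0425,0.0135,0.003,-0.001,0,0]]'
python3 - <<'E'
from go import *
print(robot.get_state()['joint_positions'].round(1))
im,P=cloud('side');cv2.imwrite('pics/s15.png',cv2.resize(im[100:280,270:450,::-1],None,fx=3.3,fy=3.3))
Q=P.reshape(-1,3);Q=Q[np.isfinite(Q).all(1)]
print('tote s',[np.round(v,2) for v in fit(Q,totesdf,[640,-213,12,-2],0,lambda q:treg(q)&((abs(q[:,0])>44)|(abs(q[:,1])>54)))])
for x,z,b in [(580,46,26),(585,46,26),(590,44,26),(595,42,26)]:
  delta([x,-213.5-(x-595)*.0255,z],toolR(Rs(-1.5,-b)))
E
```

```text
t: 20.95
tool_pos: [579.4, -213.0, 47.0]
orientation: [[0.026, 0.898, 0.439], [1.0, -0.024, -0.011], [0.001, 0.439, -0.898]]
contact_force: [0.3, -0.3, -0.5]
width: -0.005
[ 46.5  40.  -38.7 124.8 105.4  16.1   6.5]
tote s [array([ 6.4113e+02, -2.1359e+02,  2.0190e+01, -5.1000e-01]), np.int64(865), np.float64(0.98)]
t 21.0 tcp [ 579.2 -213.    47. ] shift [-0.0001  0.0003  0.0013] turn [ 0.0008 -0.0006 -0.0003] F [-0.7  0.4 -0.2] w -0.0
t 21.0 tcp [ 579.2 -213.    47. ] shift [-0.      0.0048  0.0035] turn [ 0.0008 -0.0006 -0.0003] F [-0.7  0.4 -0.2] w -0.0
t 21.0 tcp [ 579.2 -213.    47. ] shift [-0.      0.0084  0.0075] turn [ 0.0008 -0.0006 -0.0003] F [-0.7  0.4 -0.2] w -0.0
t 21.0 tcp [ 579.2 -213.    47. ] shift [-0.      0.012   0.0115] turn [ 0.0008 -0.0006 -0.0003] F [-0.7  0.4 -0.2] w -0.0
```

View pics/s15.png

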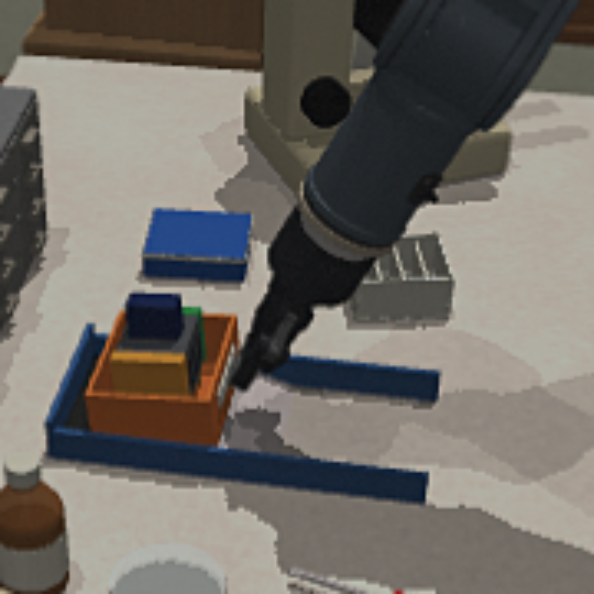

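```bash
python3 -m creep '[[0,0.0025,0.002,0,0,0,0],[0,0.005,0.003,0,0,0,0],[0,0.0075,0.0045,0,0,0,0],[0,0.01,0.006,0,0,0,0],[0,0.0125,0.0075,0,0,0,0],[0,0.0145,0.0085,0,0,0,0],[0,0.0145,0.0085,0,0,0,0]]'
python3 - <<'E'
from go import *
s=robot.get_state();print(s['joint_positions'].round(1),s['tool_pos'],s['contact_force'])
im,P=cloud('side');cv2.imwrite('pics/s16.png',cv2.resize(im[100:280,270:450,::-1],None,fx=3.3,fy=3.3))
Q=P.reshape(-1,3);Q=Q[np.isfinite(Q).all(1)]
print('tote s',[np.round(v,2) for v in fit(Q,totesdf,[657,-213,10,-2],0,lambda q:treg(q)&((abs(q[:,0])>44)|(abs(q[:,1])>54)))])
E
```

```text
t: 21.7
tool_pos: [596.5, -213.3, 45.9]
orientation: [[0.026, 0.898, 0.439], [1.0, -0.024, -0.011], [0.001, 0.439, -0.898]]
contact_force: [0.0, 0.2, -0.5]
width: 0.002
[ 44.3  40.3 -36.5 122.7 102.   14.9   9.5] [ 596.48921921 -213.34800299   45.88991178] [ 0.03032472  0.22321236 -0.45177253]
tote s [array([ 658.33, -213.83,    9.9 ,   -1.86]), np.int64(817), np.float64(0.79)]
```

View pics/s16.png

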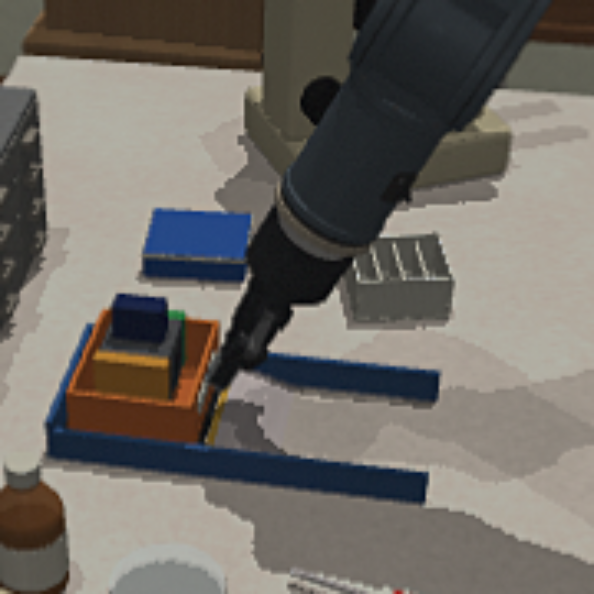

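The tote has dropped behind the lip and lies flat: the fit gives z=9.9 mm, 63 mm past the crest. I'll withdraw the tool.

```bash
python3 -m creep '[[0,-0.006,-0.003,0,0,0,0],[0,-0.015,-0.01,0,0,0,0],[0,-0.025,-0.025,0,0,0,0],[0,-0.03,-0.05,0,0,0,0],[0,-0.03,-0.085,0,0,0,0],[0,-0.03,-0.12,0,0,0,0],[0,-0.03,-0.155,0,0,0,0],[0,-0.03,-0.18,0,0,0,0],[0,-0.03,-0.19,0,0,0,0],[0,-0.03,-0.19,0,0,0,0],[0,-0.03,-0.19,0,0,0,0]]'
python3 - <<'E'
from fit import *
s=robot.get_state();print(s['joint_positions'].round(1),s['tool_pos'],s['contact_force'])
mreg=lambda q:(abs(q[:,0])<36)&(abs(q[:,1])<46)&(q[:,2]>30)&(q[:,2]<120)
for n in ['side','scene','wrist']:
  im,P=cloud(n);cv2.imwrite(f'pics/{n}17.png',im[:,:,::-1])
  Q=P.reshape(-1,3);Q=Q[np.isfinite(Q).all(1)]
  print(n,'tote',[np.round(v,2) for v in fit(Q,totesdf,[658,-213.8,10,-2],0,lambda q:treg(q)&((abs(q[:,0])>44)|(abs(q[:,1])>54)))])
  print('mod',[np.round(v,2) for v in fit(Q,modsdf,[662,-213,14,-2],0,mreg)])
  if n!='wrist': topdown(im,P,350,950,-500,300,1,f"pics/top_{n}17.png")
E
```

```text
t: 22.85
tool_pos: [484.6, -212.2, 203.6]
orientation: [[0.029, 0.898, 0.44], [1.0, -0.026, -0.014], [-0.001, 0.44, -0.898]]
contact_force: [-0.2, -0.1, -0.8]
width: 0.001
[ 74.8  23.8 -66.3 126.6  44.7  22.6  65.1] [ 484.55381014 -212.16701194  203.64968996] [-0.21088693 -0.05957028 -0.82891593]
side tote [array([ 658.13, -214.62,    9.39,   -1.75]), np.int64(815), np.float64(0.79)]
mod [array([ 661.48, -215.04,   12.64,   -1.99]), np.int64(723), np.float64(0.87)]
scene tote [array([ 658.05, -216.12,   11.98,   -1.78]), np.int64(1092), np.float64(0.87)]
mod [array([ 659.99, -216.08,   15.45,   -1.59]), np.int64(1143), np.float64(0.8)]
wrist tote [array([ 656.68, -215.39,    8.24,   -1.84]), np.int64(9210), np.float64(0.39)]
mod [array([ 660.06, -214.72,   12.54,   -1.73]), np.int64(4463), np.float64(0.41)]
```

View pics/side17.png

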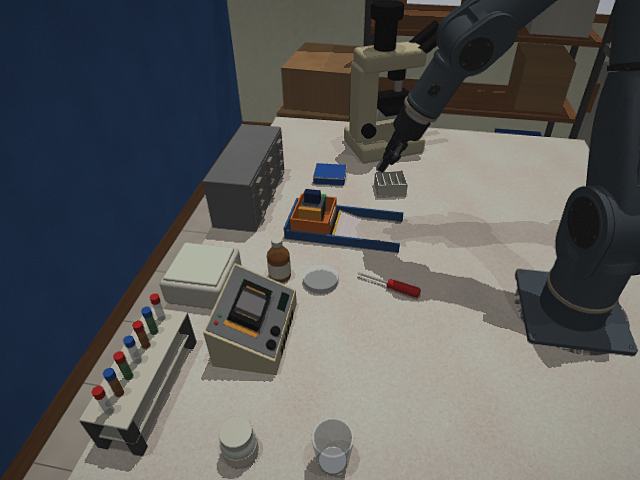

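View pics/wrist17.png

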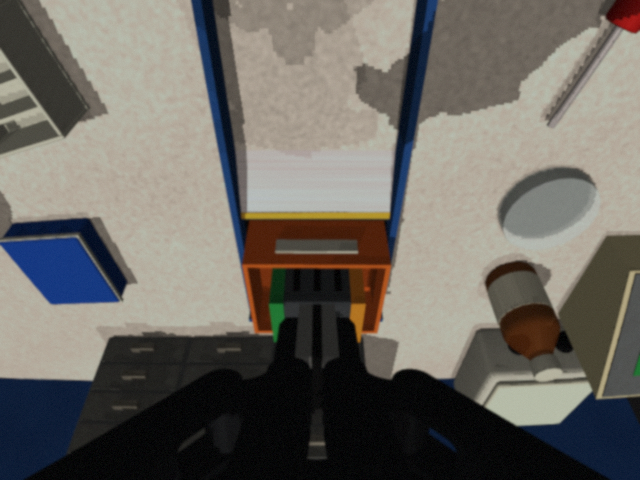

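View pics/top_side17.png

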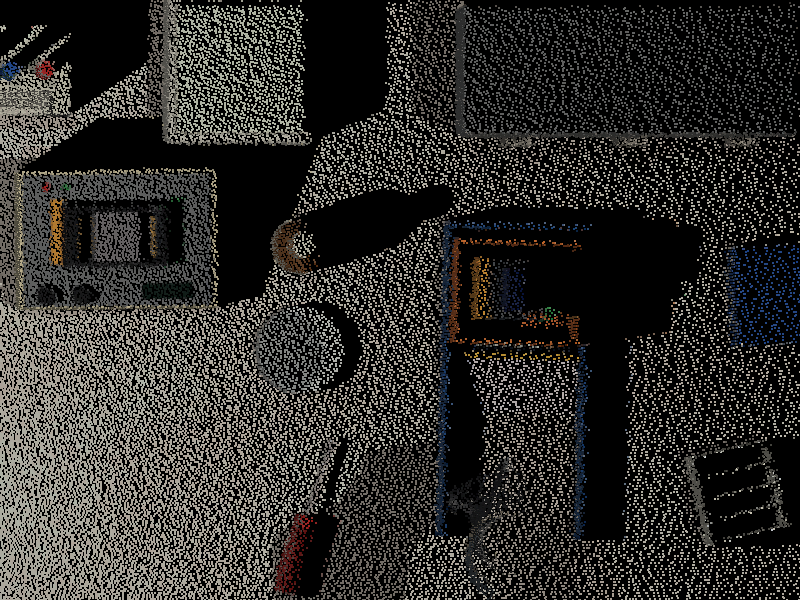

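The tote lies flat on the bed with the module upright inside it, 2–3 mm off centre. The bystanders are where they were in the first pictures, and the robot is touching nothing. I'm handing in.

```bash
python3 -c "
from cell import robot
print(robot.finish_job())"
```

```text
the job is handed in; nothing more can be done
None
```

The lamp module is out of its socket and standing in the orange tote, and the tote is parked behind the ramp's lip. I handed the job in at about 23 s, and it gave no verdict.

- **Rocking:** I gripped the module by its rib and leaned it to amber, over to green, then back to amber. The green side rose about 9.5 mm and then 17 mm; the amber side rose about 15.7 mm. A last slight lean to green levelled it, and it lifted clear. The forces I read after each step stayed under 9 N.
- **Placing:** I lowered it into the middle of the tote until the floor took its weight, then let go and rose clear.
- **Pushing:** I pushed the tote up the ramp with the fingers shut, at about 6 N at most, tilting the tool back to keep clear of the module. I raised the fingertip once the tote had tipped over the crest. It had slid on a little by itself as it tipped, and the pushing force read zero there.

**Last checks:**
- **Tote:** all three cameras put it flat on the bed, about 62 to 63 mm past the crest (52 to 72 mm is parked).
- **Module:** it stands upright inside. It slid a little on the slick floor and is now 2–3 mm forward of the middle.
- **Bystanders:** I compared the pictures by eye and they look unmoved. I did not measure them.
- **Camera disagreement:** the three cameras differed by up to about 4 mm, mostly in height and within what I expected from their calibration.
- **Arm:** joint 6 came to about 10° (limit 9.8°) while lowering behind the tote, so it passed very close to its limit. No reading was beyond it.

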